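Set up a light-exposure test

ROBOT

A 7-joint arm with a two-finger parallel gripper is mounted at the origin on a cart in front of the work surface, level with it; the furniture and walls round the work are solid. World frame = base frame: x ahead of the robot, y to its left, z up, the work surface at z = 0. Lengths are in m, angles in rad, forces in N, time in s.
With the tool pointing down it reaches from about 0.425 to 0.925 m from the base axis. Payload 6.8 kg.
Tool frame: the origin (TCP) lies on the centre line of the jaws, within the pads' length; the fingertips stand bot.finger_overhang ahead of it and the grasp point (between the pads) lies 3 mm ahead of it (bot.finger_overhang is the distance from the TCP to the fingertips, in m); z points along the fingers, y is the direction in which the jaws open and shut (so a half turn about z gives the same grasp; the last joint's range is limited). The gripper opens to 85 mm and grips with 20 to 120 N. Pads are 22 mm wide; open, the fingers measure 114 mm over their backs; the gripper's body (76 mm by 85 mm) begins 54 mm behind the grasp point. The pads swing forward as they close: fully open they stand 13 mm farther back than shut.
Start: joints at [1.025, 0.477, 0.022, 1.555, -0.011, 1.109, -0.083], TCP at [0.286, -0.611, 0.253] pointing down, gripper open.
Joint ranges: [-2.96, 2.96], [-0.34, 2.1], [-1.41, 1.46], [0.24, 2.44], [-1.37, 4.51], [0.17, 1.92], [-2.96, 2.96]. Speed limits (rad/s): [2.39, 2.39, 3.14, 3.14, 3.14, 3.14, 3.14].

INTERFACE

Orientations are given as a unit quaternion [w, x, y, z].
In Python, from station import bot gives the robot as it stands.
- The arm moves only by the tool drive_tool, never from a script. Its argument "increments" is text: rows parted by semicolons, each of 4 numbers parted by spaces: the shift along the world's x, y, z in m, then the turn about the world's z in rad. In form: tx ty tz spin; .... A call has 1 to 12 rows; each row shifts and turns the commanded pose from where the row before left it; what a row does not reach is not made up. A row lasts 1/12 s, in which the tool goes at most 41.7 mm and 7.16 degrees, less where a joint would pass 70% of its speed; a pose out of reach is approached as far as the arm can. A call is refused whole if a number of a shift passes 0.0417 or a number of a turn 0.125, either way. A call with a gripper value outside its range is refused whole. "grip" is the opening, from 0 (shut) to 1 (fully open), set as the call begins (left out, the last holds). The fingers move at their own pace and stop on an object; "squeeze" is the grip in N (left out, the last holds). Time passes only in rows, so rows that do not move let the fingers close. It gives the time, the measured TCP pose, the force and the opening at its end, in the units of the state.
- bot.get_obs(): the state, without advancing time (a new reading comes with each control period).
- bot.read_camera(name): name is "side" or "top"; returns the picture (400x640x3 uint8, red, green, blue); there is no depth.
- bot.calibration(name): a dict with "fx", "fy", "cx", "cy" (pixels), "camera_from_world" (4x4, takes a point from world to camera coordinates). Camera axes: x right, y down, z forward; pixel columns grow to the right and rows downward; lengths in m; the calibration is good to about 2 mm. A picture is of the moment at which its call begins. calibration takes no time and is no camera call.
- bot.hand_in(): hands the job in, once; it reports no verdict.
The state is a dict: "t": time; "q": joint angles; "joint_vel": joint speeds; "joint_torque": joint torques, N m; "eef_pos": TCP position; "tool_rot": TCP orientation; "contact_force": force on the tool from outside, world axes, zero at the start; "torque": the same for the moment, N m; "gripper_width": opening from 0.0 (shut) to 1.0 (fully open).
Only numpy, scipy, OpenCV 4.12 (cv2) and the standard library are available. Lean on these libraries where they do the work, as an engineer would, in place of code of your own. Each camera call takes 0.05 s, during which the arm holds its last target.

TASK

Get the light-exposure test ready: turn the filter wheel of the lamp head until the green sector fills the window, and only then turn both red lock bolts clockwise all the way to their stops. Stand every green-lidded sample jar that is on the bench upright on the white stage, each wholly on it and none on top of another (before or after the lamp head, as you like), and leave the waste bottle, beaker and timer where they are.

Things in the scene. Friction and masses are not known exactly. Their poses are not given: they have to be found in the camera images.
- lamp_head: fixed grey lamp housing, white cover, 150 (x) x 230 (y) x 50 mm high; origin centre of underside, z up, x away from the robot at yaw 0. One window in the cover, 22 x 20 mm, dark frame, centred 47 mm from the middle towards its -x (the robot's side). The wheel's bar stands at the middle of the cover, a lock bolt 90 mm to either side of it along y
- wheel_grip (a point): point on the wheel's vertical axis, 80 mm above the bench, to hold its grip bar: aluminium, upright, 12 mm thick, 46 mm long, from 54 to 94 mm above the bench, on a round black dial (62 mm across, top 56 mm above the bench). Axes turn with the wheel: the bar's length runs along this y, the green sector's middle lies along this +x
- filter_wheel (a joint): turn of the wheel (rad), + counter-clockwise from above, range -4.2 to 4.2, light friction (0.08 N m), stays where left. Sectors of 60 deg under the cover: green at +x, then ccw red, yellow, white, blue, orange; same-coloured dots on the dial show where each is. At 0 its x is the head's x; green is centred in the window at +3.14 and equally at -3.14; starts within -2.2 to 2.2
- bolt_right (a joint): turn of the lock bolt on the head's -y side (rad): 0 slack, 3.6 home at its hard end stop, growing clockwise seen from above; light friction (0.06 N m), captive, does not rise or fall. It starts between 0 and 0.9
- bolt_left (a joint): the same for the lock bolt on the head's +y side
- bolt_right_grip (a point): point on the axis of the right lock bolt, 80 mm above the bench, at which to grip its red wing: an upright bar 10 mm thick and 36 mm long, reaching from 56 to 92 mm above the bench, its length along this y (it turns with the bolt; along the head's y at joint value 0)
- bolt_left_grip (a point): the same for the left lock bolt
- stage: fixed exposure stage, a flat aluminium plate with a white top, 120 (its x) x 240 (its y) x 2 mm, no rim; origin at the centre of its underside, z up
- jar1_c (a point): sample jar 1: white jar with green screw lid (fixed), 44 mm across and 45 mm tall, 60 g, may be absent; this point is its centre, half-way up (22.5 mm above its foot), z along its axis
- jar1: the same jar 1, origin at the centre of its underside
- jar2_c (a point): sample jar 2: white jar with green screw lid (fixed), 44 mm across and 45 mm tall, 60 g, may be absent; this point is its centre, half-way up (22.5 mm above its foot), z along its axis
- jar2: the same jar 2, origin at the centre of its underside
- jar3_c (a point): sample jar 3: white jar with green screw lid (fixed), 44 mm across and 45 mm tall, 60 g, may be absent; this point is its centre, half-way up (22.5 mm above its foot), z along its axis
- jar3: the same jar 3, origin at the centre of its underside
- jar4_c (a point): sample jar 4: white jar with green screw lid (fixed), 44 mm across and 45 mm tall, 60 g, may be absent; this point is its centre, half-way up (22.5 mm above its foot), z along its axis
- jar4: the same jar 4, origin at the centre of its underside
- waste_bottle: bystander: red-capped bottle, 56 mm across, 108 mm tall; origin under its centre
- beaker: bystander: clear plastic beaker, 57 mm across, 68 mm tall; origin under its centre
- timer: bystander: white timer standing on edge, 20 x 62 x 58 mm; origin under its centre
Mind the look-alikes: they are no part of the job. What is shaped like the jar4 but brown is not meant. What is shaped like the jar3 but yellow is not meant.

How it is judged:
On the way, in this order (a step that is already met when the one before it is completed fails the run):
1. the green sector fills the window while at least one bolt is still off its stop ((value of joint filter_wheel between 2.8916 and 3.3916 rad or value of joint filter_wheel between -3.3916 and -2.8916 rad) and value of joint any of bolt_left, bolt_right below 3.4 rad and velocity of joint filter_wheel between -0.1 and 0.1 rad/s), for 0.2 s.
2. both lock bolts are at their stops, with the green sector still in the window ((value of joint filter_wheel between 2.8916 and 3.3916 rad or value of joint filter_wheel between -3.3916 and -2.8916 rad) and value of joint each of bolt_left, bolt_right above 3.5 rad), for 0.2 s.
At the end, for the whole second after the job is handed in: Green sector in the window (wheel within 0.25 rad of +3.14 or -3.14), both bolts turned beyond 3.5 rad, every jar present standing upright (within 0.15 rad) and at rest on the stage, its centre within 45 mm (x) and 105 mm (y) of the stage's middle, foot on the plate (all of step 2 and x of jar1_c in the frame of stage between -0.045 and 0.045 m and y of jar1_c in the frame of stage between -0.105 and 0.105 m and z of jar1_c in the frame of stage between 0.019 and 0.03 m and angle between each of jar1_c, jar2_c, jar3_c, jar4_c's own z axis and vertical below 0.15 rad and linear speed of each of jar1, jar2, jar3, jar4 below 0.02 m/s and x of jar2_c in the frame of stage between -0.045 and 0.045 m and y of jar2_c in the frame of stage between -0.105 and 0.105 m and z of jar2_c in the frame of stage between 0.019 and 0.03 m and x of jar3_c in the frame of stage between -0.045 and 0.045 m and y of jar3_c in the frame of stage between -0.105 and 0.105 m and z of jar3_c in the frame of stage between 0.019 and 0.03 m and x of jar4_c in the frame of stage between -0.045 and 0.045 m and y of jar4_c in the frame of stage between -0.105 and 0.105 m and z of jar4_c in the frame of stage between 0.019 and 0.03 m); the robot touches nothing.
It fails at once if the waste bottle is moved more than 3 cm (distance of waste_bottle from where it was at the start of the episode above 0.03 m).
It fails at once if the beaker is moved more than 3 cm (distance of beaker from where it was at the start of the episode above 0.03 m).
It fails at once if the timer is moved more than 3 cm (distance of timer from where it was at the start of the episode above 0.03 m).
It fails at once if left lock bolt is at its stop while the green sector is not in the window (value of joint bolt_left above 3.5 rad and not (value of joint filter_wheel between 2.8916 and 3.3916 rad or value of joint filter_wheel between -3.3916 and -2.8916 rad)).
It fails at once if right lock bolt is at its stop while the green sector is not in the window (value of joint bolt_right above 3.5 rad and not (value of joint filter_wheel between 2.8916 and 3.3916 rad or value of joint filter_wheel between -3.3916 and -2.8916 rad)).
Of jar1, jar2, jar3, jar4 only 3 to 4 are there at a start; the rules pass over those that are not, and their reading is None.
At some moment in a run one of jar1, jar2, jar3, jar4 may be knocked a few centimetres aside while the robot is not near it.
It also fails if it takes over 210 s, if anything falls off the work surface, if the arm or the gripper's body presses on something with over 40 N, if the wrist force passes 120 N, or if a joint passes its speed limit or range.

## Working session

There is one attempt and no reset: what is moved stays moved. The work goes in short steps, Python scripts to look and compute and a tool call to move; the robot and the scene stay as the last step left them, time stands still between calls to the robot, and variables do not carry over. Pictures are saved under pics/ and viewed, and the job is handed in when it is done.

Besides the shell and the picture viewer there is one more tool, called after ">>>" as name(argument=value, ...) on one line, values as JSON. drive_tool: Moves the arm, as the interface text tells. Its arguments: {"type":"object","properties":{"increments":{"type":"string"},"grip":{"type":"number"},"squeeze":{"type":"number"}},"required":["increments"]}

```bash
mkdir -p pics; ls; python3 - <<'E'
from station import bot
import cv2
print(bot.get_obs()); print(bot.finger_overhang)
for n in("side","top"):
    cv2.imwrite(f"pics/{n}0.png",bot.read_camera(n)[:,:,::-1]); print(n,bot.calibration(n))
E
```

```text
pics
{'t': 0.0, 'q': array([ 1.0249025 ,  0.4777562 ,  0.02232428,  1.55646418, -0.01147988,
        1.10927365, -0.08305407]), 'joint_vel': array([-0.00062862, -0.0008267 , -0.00274752, -0.00015288,  0.00047437,
        0.00070133, -0.00019941]), 'joint_torque': array([-7.91177281e-04, -5.96459734e+01,  1.60778940e+00, -2.81204689e+01,
        1.24992180e-02,  9.30501177e-03,  6.39285463e-05]), 'eef_pos': array([ 0.28592094, -0.61084558,  0.25234943]), 'tool_rot': array([-8.47414925e-04,  9.76127413e-01,  2.17196885e-01, -2.60891185e-04]), 'contact_force': array([-0.6530428 ,  0.33440799, -0.66560125]), 'torque': array([-0.04255511,  0.05719015,  0.03866879]), 'gripper_width': 1.0013561723121942}
0.022
side {'fx': 400.07884412429786, 'fy': 400.07884412429786, 'cx': 319.7450509270409, 'cy': 198.47899824336645, 'camera_from_world': array([[-0.70610398, -0.70784683, -0.01923626,  0.48847456],
       [-0.49933499,  0.51699953, -0.69525251,  0.28103507],
       [ 0.50207742, -0.48131523, -0.71850812,  1.0321466 ],
       [ 0.        ,  0.        ,  0.        ,  1.        ]])}
top {'fx': 405.7189031609629, 'fy': 405.7189031609629, 'cx': 318.0960880664757, 'cy': 198.70481839718144, 'camera_from_world': array([[-0.00854486, -0.9998946 ,  0.01173798,  0.15043492],
       [-0.99364957,  0.00717329, -0.11229012,  0.57391563],
       [ 0.11219409, -0.01262294, -0.99360613,  1.4268844 ],
       [ 0.        ,  0.        ,  0.        ,  1.        ]])}
```

View pics/side0.png

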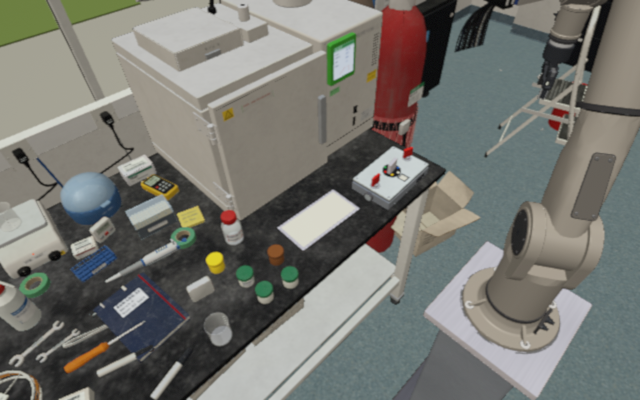

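View pics/top0.png

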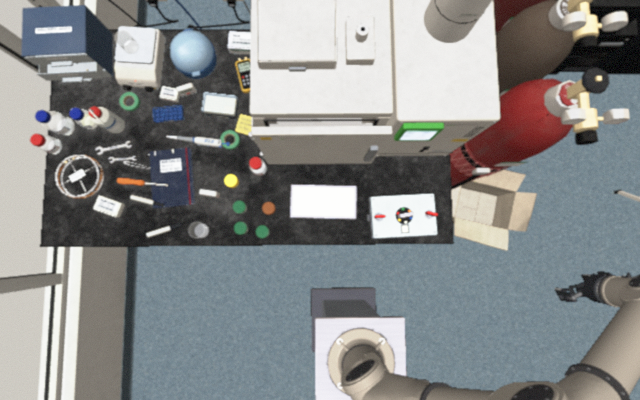

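```bash
python3 - <<'E'
import cv2
t=cv2.imread("pics/top0.png");s=cv2.imread("pics/side0.png")
cv2.imwrite("pics/t1.png",cv2.resize(t[150:250,180:310],None,fx=6,fy=6,interpolation=cv2.INTER_CUBIC))
cv2.imwrite("pics/t2.png",cv2.resize(t[170:250,350:450],None,fx=7,fy=7,interpolation=cv2.INTER_CUBIC))
cv2.imwrite("pics/s1.png",cv2.resize(s[130:220,340:450],None,fx=6,fy=6,interpolation=cv2.INTER_CUBIC))
cv2.imwrite("pics/s2.png",cv2.resize(s[190:350,180:370],None,fx=4,fy=3.7,interpolation=cv2.INTER_CUBIC))
E
```

```text
(no output)
```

View pics/t1.png

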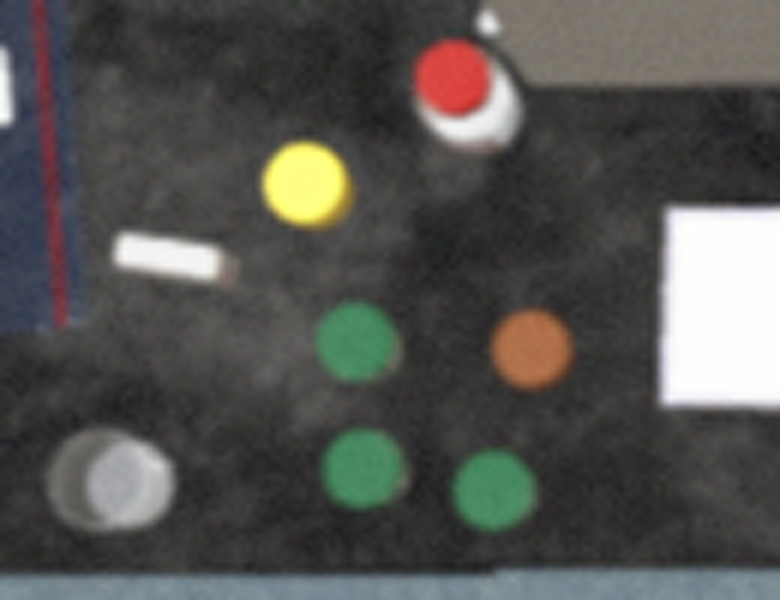

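View pics/t2.png

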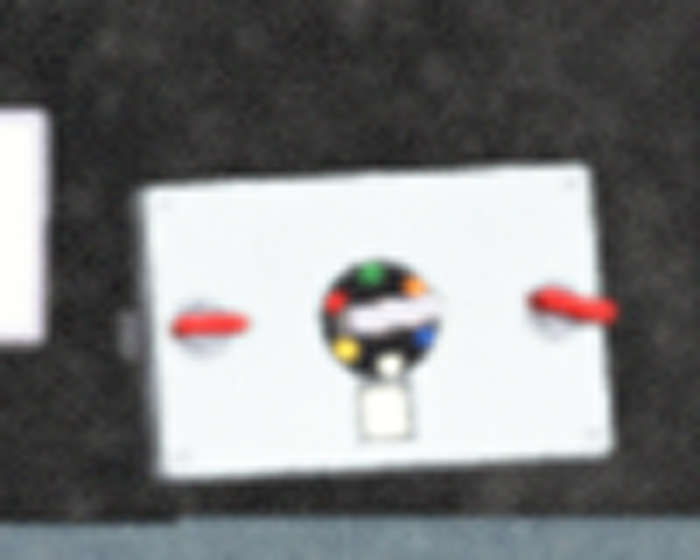

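View pics/s1.png

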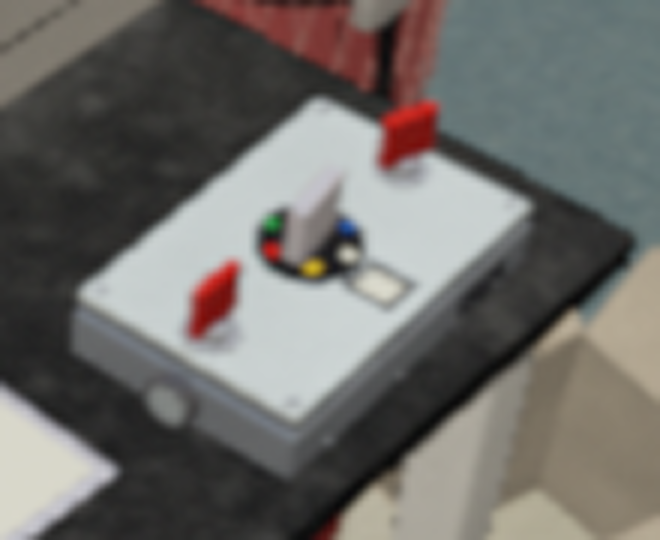

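View pics/s2.png

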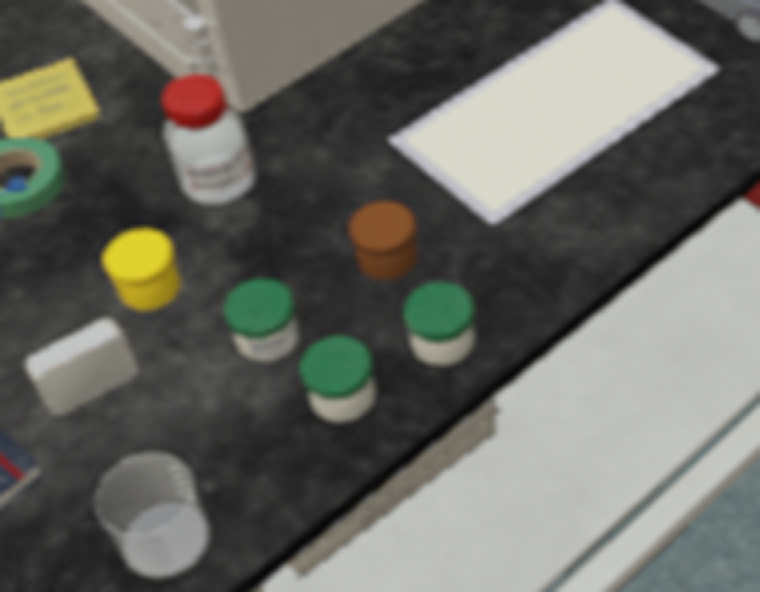

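```bash
cat > h.py <<'E'
from station import bot
import numpy as np, cv2
def ray(n,u,v,z):
    c=bot.calibration(n);T=np.array(c["camera_from_world"]);R=T[:3,:3];t=T[:3,3]
    d=R.T@np.array([(u-c["cx"])/c["fx"],(v-c["cy"])/c["fy"],1]);o=-R.T@t
    return (o+d*(z-o[2])/d[2])
def crop(n,o,f,pts,z):
    for p in pts:
        q=ray(n,(p[0]+.5)/(f[0])-.5+o[0],(p[1]+.5)/f[1]-.5+o[1],z); print(n,p,z,np.round(q[:2],4))
def proj(n,p):
    c=bot.calibration(n);q=np.array(c["camera_from_world"])@np.r_[p,1];return np.array([c["fx"]*q[0]/q[2]+c["cx"],c["fy"]*q[1]/q[2]+c["cy"]])
E
python3 - <<'E'
from h import *
T=lambda p,z:crop("top",(350,170),(7,7),p,z)
S=lambda p,z:crop("side",(340,130),(6,6),p,z)
print("cover");T([(142,186),(590,163),(614,455),(160,478)],.05);S([(80,296),(320,96),(532,208),(292,422)],.05)
print("window");T([(386,412)],.05);S([(376,285)],.05)
print("dots g,r,o,b,w,y");T([(372,272),(337,301),(414,287),(427,337),(390,364),(347,349)],.056)
S([(272,222),(272,250),(348,228),(348,255),(314,267)],.056)
print("dial");T([(380,320)],.056)
print("bar top ends");T([(352,322),(432,300)],.09);S([(290,215),(335,178)],.094)
print("wing top L/R ends");T([(177,325),(245,323)],.088);T([(535,300),(613,311)],.088)
S([(197,292),(236,265)],.092);S([(386,118),(434,104)],.092)
print("stage");
crop("top",(180,150),(6,6),[(664,206),(660,404)],.002)
T([(47,110),(43,344)],.002)
f=(4,3.7)
crop("side",(180,190),f,[(392,141),(608,2),(717,69),(492,222)],.002)
print("jars");
crop("top",(180,150),(6,6),[(357,342),(363,469),(493,490),(532,349),(305,185)],.045)
crop("side",(180,190),f,[(260,307),(337,366),(439,311),(383,231),(140,254)],.045)
E
```

```text
cover
top (142, 186) 0.05 [ 0.5808 -0.038 ]
top (590, 163) 0.05 [ 0.591  -0.2669]
top (614, 455) 0.05 [ 0.4427 -0.273 ]
top (160, 478) 0.05 [ 0.4331 -0.0437]
side (80, 296) 0.05 [ 0.5784 -0.0413]
side (320, 96) 0.05 [ 0.5915 -0.2689]
side (532, 208) 0.05 [ 0.4438 -0.271 ]
side (292, 422) 0.05 [ 0.4365 -0.0461]
window
top (386, 412) 0.05 [ 0.4653 -0.1586]
side (376, 285) 0.05 [ 0.4682 -0.1594]
dots g,r,o,b,w,y
top (372, 272) 0.056 [ 0.5356 -0.1524]
top (337, 301) 0.056 [ 0.5211 -0.1343]
top (414, 287) 0.056 [ 0.5278 -0.1734]
top (427, 337) 0.056 [ 0.5025 -0.1791]
top (390, 364) 0.056 [ 0.4891 -0.16  ]
top (347, 349) 0.056 [ 0.4968 -0.1386]
side (272, 222) 0.056 [ 0.5375 -0.1552]
side (272, 250) 0.056 [ 0.523 -0.137]
side (348, 228) 0.056 [ 0.5041 -0.1803]
side (348, 255) 0.056 [ 0.4905 -0.1625]
side (314, 267) 0.056 [ 0.4979 -0.142 ]
dial
top (380, 320) 0.056 [ 0.5113 -0.1557]
bar top ends
top (352, 322) 0.09 [ 0.508  -0.1342]
top (432, 300) 0.09 [ 0.5186 -0.174 ]
side (290, 215) 0.094 [ 0.5098 -0.1299]
side (335, 178) 0.094 [ 0.5112 -0.1707]
wing top L/R ends
top (177, 325) 0.088 [ 0
[... 272 characters left out ...]
2 [ 0.5117 -0.2619]
stage
top (664, 206) 0.002 [0.6339 0.2475]
top (660, 404) 0.002 [0.5123 0.2501]
top (47, 110) 0.002 [0.6272 0.0044]
top (43, 344) 0.002 [0.5039 0.0088]
side (392, 141) 0.002 [0.6315 0.2431]
side (608, 2) 0.002 [0.6257 0.0096]
side (717, 69) 0.002 [0.5059 0.0084]
side (492, 222) 0.002 [0.5155 0.2466]
jars
top (357, 342) 0.045 [0.5475 0.4264]
top (363, 469) 0.045 [0.4725 0.4219]
top (493, 490) 0.045 [0.4596 0.3456]
top (532, 349) 0.045 [0.5425 0.3232]
top (305, 185) 0.045 [0.6415 0.4585]
side (260, 307) 0.045 [0.5462 0.4274]
side (337, 366) 0.045 [0.4715 0.4223]
side (439, 311) 0.045 [0.4581 0.346 ]
side (383, 231) 0.045 [0.5388 0.3258]
side (140, 254) 0.045 [0.643  0.4568]
```

>>> drive_tool(increments="0.0174 0.035 0 0.0985;0.0174 0.035 0 0.0985;0.0174 0.035 0 0.0985;0.0174 0.035 0 0.0985;0.0174 0.035 0 0.0985;0.0174 0.035 0 0.0985;0.0174 0.035 0 0.0985;0.0174 0.035 0 0.0985;0.0174 0.035 0 0.0985;0.0174 0.035 0 0.0985;0.0174 0.035 0 0.0985;0.0174 0.035 0 0.0985", grip=0.6)

```text
t: 1.1
eef_pos: [0.4952, -0.1896, 0.2532]
tool_rot: [-0.0, 0.688, 0.726, -0.0]
contact_force: [0.1, -0.5, 0.4]
gripper_width: 0.597
```

>>> drive_tool(increments="0.0173 0.035 0 0.0985;0 0 0 0")

```text
t: 1.27
eef_pos: [0.5154, -0.1473, 0.2537]
tool_rot: [-0.0, 0.647, 0.763, 0.002]
contact_force: [0.2, 0.6, 0.0]
gripper_width: 0.601
```

```bash
cat >> h.py <<'E'
def st():
    o=bot.get_obs();w,x,y,z=o["tool_rot"];from scipy.spatial.transform import Rotation as R
    r=R.from_quat([x,y,z,w]).as_matrix()
    print("t",round(o["t"],2),"p",np.round(o["eef_pos"],4),"psi",round(float(np.arctan2(r[1,1],r[0,1])),3),"q",np.round(o["q"],2),"F",np.round(o["contact_force"],1),"M",np.round(o["torque"],2),"g",round(o["gripper_width"],3),"down",np.round(r[:,2],3))
E
python3 -c "
from h import *;st()"
```

```text
t 1.27 p [ 0.5154 -0.1473  0.2537] psi 0.164 q [ 0.54  0.28 -0.44  1.86  0.14  1.02  0.2 ] F [0.2 0.6 0. ] M [ 0.05 -0.05 -0.02] g 0.601 down [ 0.003  0.004 -1.   ]
```

>>> drive_tool(increments="0 0 -0.034 0;0 0 -0.034 0;0 0 -0.034 0;0 0 -0.034 0;0 0 0 0;0 0 0 0")

```text
t: 1.77
eef_pos: [0.5109, -0.1561, 0.1162]
tool_rot: [-0.002, 0.653, 0.757, -0.001]
contact_force: [0.4, -0.3, 0.4]
gripper_width: 0.597
```

```bash
python3 - <<'E'
from h import *
st()
t=bot.read_camera("top");s=bot.read_camera("side")
cv2.imwrite("pics/s3.png",cv2.resize(s[80:220,330:460],None,fx=5,fy=4.2,interpolation=cv2.INTER_CUBIC)[:,:,::-1])
cv2.imwrite("pics/t3.png",cv2.resize(t[150:250,350:470],None,fx=6,fy=6,interpolation=cv2.INTER_CUBIC)[:,:,::-1])
E
```

```text
t 1.77 p [ 0.5109 -0.1561  0.1162] psi 0.147 q [ 0.49  0.46 -0.39  1.98  0.25  0.75  0.1 ] F [ 0.4 -0.3  0.4] M [-0.01 -0.05 -0.02] g 0.597 down [-0.004  0.001 -1.   ]
```

View pics/s3.png

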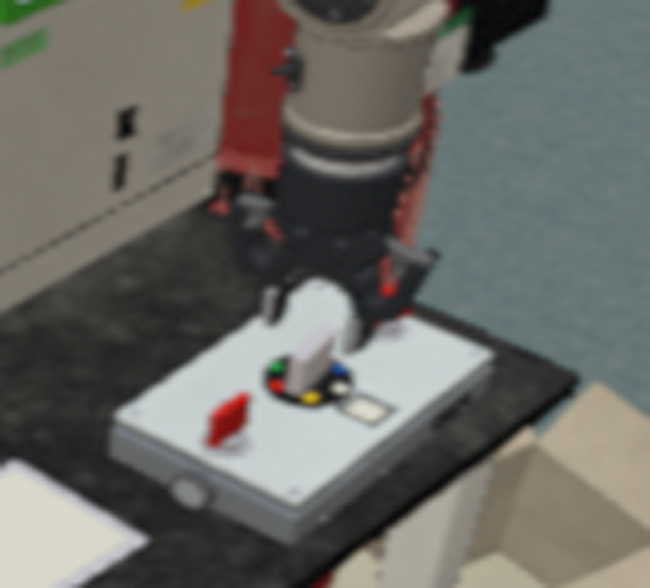

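The jaws straddle the bar centrally, aligned with its thickness. I'll descend and grip.

>>> drive_tool(increments="0 0 -0.016 0;0 0 -0.016 0;0 0 0 0;0 0 0 0")

```text
t: 2.2
eef_pos: [0.5131, -0.1566, 0.0869]
tool_rot: [0.001, 0.653, 0.757, 0.0]
contact_force: [0.4, 0.2, 0.1]
gripper_width: 0.597
```

>>> drive_tool(increments="0 0 0 0;0 0 0 0;0 0 0 0;0 0 0 0;0 0 0 0;0 0 0 0;0 0 0 0;0 0 0 0", grip=0, squeeze=40)

```text
t: 2.87
eef_pos: [0.5114, -0.1567, 0.0863]
tool_rot: [-0.0, 0.653, 0.757, -0.001]
contact_force: [-5.4, 0.2, 9.5]
gripper_width: 0.137
```

```bash
python3 -c "
from h import *;st()"
```

```text
t 2.87 p [ 0.5114 -0.1567  0.0863] psi 0.147 q [ 0.48  0.5  -0.37  2.    0.28  0.69  0.08] F [-5.4  0.2  9.5] M [0.02 1.11 0.04] g 0.137 down [-0.002 -0.001 -1.   ]
```

>>> drive_tool(increments="0 0 0 0.06;0 0 0 0.12;0 0 0 0.12;0 0 0 0.12;0 0 0 0.12;0 0 0 0.12;0 0 0 0.12;0 0 0 0.12;0 0 0 0.12;0 0 0 0.12;0 0 0 0.12;0 0 0 0.12")

```text
t: 3.87
eef_pos: [0.5105, -0.1577, 0.0863]
tool_rot: [-0.002, 0.02, 1.0, -0.001]
contact_force: [-9.0, -1.6, 13.6]
gripper_width: 0.133
```

>>> drive_tool(increments="0 0 0 0.12;0 0 0 0.06;0 0 0 0;0 0 0 0")

```text
t: 4.2
eef_pos: [0.5106, -0.1579, 0.0863]
tool_rot: [-0.002, -0.068, 0.998, -0.001]
contact_force: [-9.8, -2.7, 14.8]
gripper_width: 0.13
```

```bash
python3 -c "
from h import *;st()"
```

```text
t 4.2 p [ 0.5106 -0.1579  0.0863] psi 1.706 q [ 0.76  0.59 -0.74  1.98  0.56  0.79  1.39] F [-9.8 -2.7 14.8] M [-0.31  1.67  0.08] g 0.13 down [-0.003 -0.003 -1.   ]
```

>>> drive_tool(increments="0 0 0 0;0 0 0 0;0 0 0 0;0 0 0 0;0 0 0.02 0;0 0 0.03 0;0 0 0 -0.12;0 0 0 -0.12;0 0 0 -0.12;0 0 0 -0.12;0 0 0 -0.12;0 0 0 -0.12", grip=0.6)

```text
t: 5.2
eef_pos: [0.5124, -0.1561, 0.1353]
tool_rot: [0.0, 0.29, 0.957, 0.0]
contact_force: [1.0, -0.6, -0.3]
gripper_width: 0.601
```

>>> drive_tool(increments="0 0 0 -0.12;0 0 0 -0.12;0 0 0 -0.12;0 0 0 -0.12;0 0 0 -0.12;0 0 0 -0.12;0 0 0 -0.12;0 0 0 -0.12;0 0 0 -0.12;0 0 0 -0.12;0 0 0 -0.12;0 0 0 -0.12")

```text
t: 6.2
eef_pos: [0.5124, -0.156, 0.1352]
tool_rot: [-0.0, 0.849, 0.528, 0.0]
contact_force: [-0.0, 0.3, -0.6]
gripper_width: 0.6
```

>>> drive_tool(increments="0 0 0 -0.12;0 0 0 -0.12;0 0 0 -0.12;0 0 0 -0.12;0 0 0 -0.12;0 0 0 -0.12;0 0 0 -0.12;0 0 0 -0.12;0 0 0 -0.022;0 0 0 0;0 0 0 0")

```text
t: 7.12
eef_pos: [0.5124, -0.1561, 0.1353]
tool_rot: [-0.0, 0.998, 0.07, -0.0]
contact_force: [-0.5, 0.4, 0.3]
gripper_width: 0.6
```

```bash
python3 - <<'E'
from h import *
st()
t=bot.read_camera("top");s=bot.read_camera("side")
cv2.imwrite("pics/s4.png",cv2.resize(s[80:220,330:460],None,fx=5,fy=4.2,interpolation=cv2.INTER_CUBIC)[:,:,::-1])
E
```

```text
t 7.12 p [ 0.5124 -0.1561  0.1353] psi -1.431 q [ 0.24  0.4  -0.08  1.99  0.05  0.75 -1.29] F [-0.5  0.4  0.3] M [-0.01 -0.01  0.01] g 0.6 down [-0.  0. -1.]
```

View pics/s4.png

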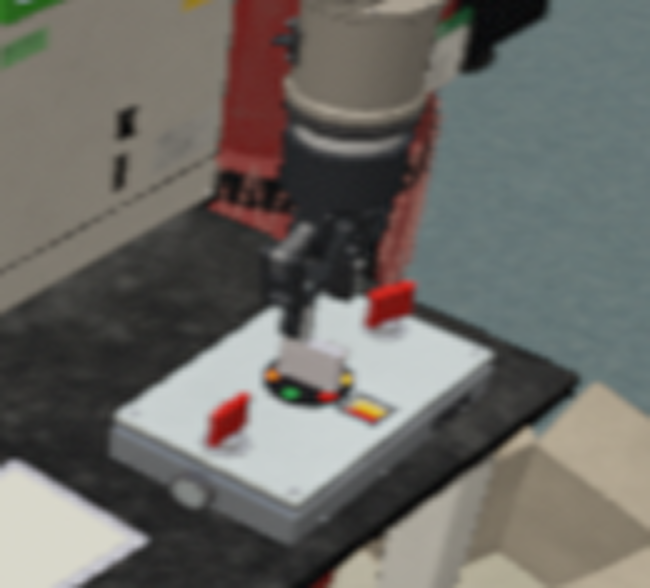

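The wheel turned about a quarter: green dot now points left at (290,392), window at (365,408) shows yellow and red. I'll regrip and turn the remaining +1.475.

>>> drive_tool(increments="0 0 -0.025 0;0 0 -0.024 0;0 0 0 0;0 0 0 0")

```text
t: 7.55
eef_pos: [0.5113, -0.1562, 0.0856]
tool_rot: [-0.0, 0.998, 0.069, -0.001]
contact_force: [0.1, -0.6, 0.7]
gripper_width: 0.6
```

>>> drive_tool(increments="0 0 0 0;0 0 0 0;0 0 0 0;0 0 0 0;0 0 0 0;0 0 0 0;0 0 0 0;0 0 0 0", grip=0)

```text
t: 8.22
eef_pos: [0.5133, -0.1575, 0.0877]
tool_rot: [0.001, 0.998, 0.068, 0.001]
contact_force: [-0.9, -2.8, 6.8]
gripper_width: 0.132
```

>>> drive_tool(increments="0 0 0 0.06;0 0 0 0.12;0 0 0 0.12;0 0 0 0.12;0 0 0 0.12;0 0 0 0.12;0 0 0 0.12;0 0 0 0.12;0 0 0 0.12;0 0 0 0.12;0 0 0 0.12;0 0 0 0.12")

```text
t: 9.22
eef_pos: [0.5116, -0.156, 0.0876]
tool_rot: [-0.0, 0.724, 0.69, -0.001]
contact_force: [-7.4, 1.4, 12.9]
gripper_width: 0.132
```

>>> drive_tool(increments="0 0 0 0.06;0 0 0 0.035;0 0 0 0;0 0 0 0")

```text
t: 9.55
eef_pos: [0.5115, -0.156, 0.0876]
tool_rot: [-0.0, 0.693, 0.721, -0.001]
contact_force: [-7.1, 0.7, 15.1]
gripper_width: 0.129
```

```bash
python3 -c "
from h import *;st()"
```

```text
t 9.55 p [ 0.5115 -0.156   0.0876] psi 0.041 q [ 0.53  0.51 -0.44  2.    0.33  0.7  -0.08] F [-7.1  0.7 15.1] M [0.44 1.41 0.09] g 0.129 down [-0.002 -0.    -1.   ]
```

>>> drive_tool(increments="0 0 0 0;0 0 0 0;0 0 0 0;0 0 0 0;0 0 0 0;0 0 0.02 0;0 0 0.04 0;0 0 0.04 0;0 0 0.04 0;0 0 0.04 0;0 0 0 0;0 0 0 0", grip=0.6)

```text
t: 10.55
eef_pos: [0.5138, -0.1566, 0.2689]
tool_rot: [0.003, 0.693, 0.721, 0.001]
contact_force: [0.1, -0.9, -0.5]
gripper_width: 0.598
```

```bash
python3 - <<'E'
from h import *
st()
t=bot.read_camera("top");s=bot.read_camera("side")
cv2.imwrite("pics/s5.png",cv2.resize(s[80:220,330:460],None,fx=5,fy=4.2,interpolation=cv2.INTER_CUBIC)[:,:,::-1])
E
```

```text
t 10.55 p [ 0.5138 -0.1566  0.2689] psi 0.04 q [ 0.62  0.28 -0.53  1.84  0.16  1.06  0.07] F [ 0.1 -0.9 -0.5] M [ 0.01  0.06 -0.01] g 0.598 down [ 0.005 -0.002 -1.   ]
```

View pics/s5.png

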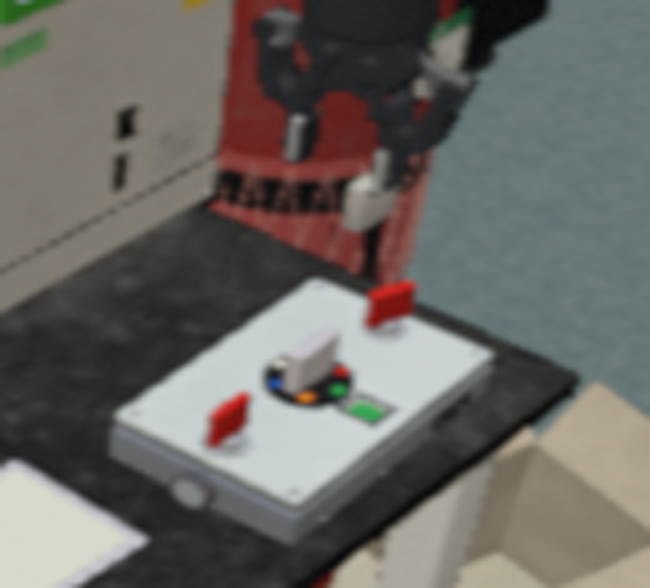

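```bash
python3 - <<'E'
from h import *
s=bot.read_camera("side")
cv2.imwrite("pics/s6.png",cv2.resize(s[140:205,380:430],None,fx=12,fy=9,interpolation=cv2.INTER_CUBIC)[:,:,::-1])
E
```

```text
(no output)
```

View pics/s6.png

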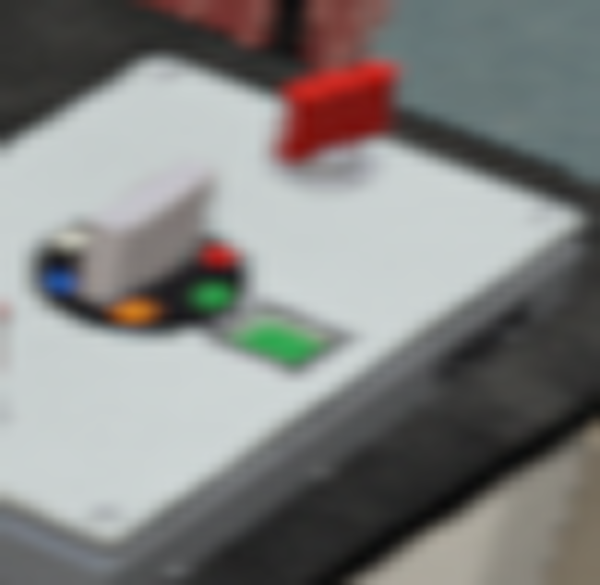

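```bash
python3 - <<'E'
from h import *
P=dict(g=(212,295),r=(218,257),o=(132,312),b=(58,283),w=(70,241))
W={k:ray("side",(p[0]+.5)/12-.5+380,(p[1]+.5)/9-.5+140,.056)[:2] for k,p in P.items()}
for k,o in zip("grwbo",[0,1,3,4,5]):
    d=W[k]-[.512,-.156]; print(k,np.round(W[k],4),(np.arctan2(d[1],d[0])-o*np.pi/3-.043)%(2*np.pi))
E
```

```text
g [ 0.4906 -0.1607] 3.315744886757367
r [ 0.5022 -0.1785] 3.2110516343320725
w [ 0.5372 -0.1573] 3.048856721124998
b [ 0.525  -0.1367] 3.0276138308834017
o [ 0.5007 -0.1383] 3.1451955199953168
```

```bash
python3 - <<'E'
from h import *
# model-fit: project wing box into side image for several angles, compare red mask
s=bot.read_camera("side");t0=cv2.imread("pics/top0.png")[:,:,::-1]
def fit(img,n,c,box):
    r=img.astype(int);m=((r[...,0]>110)&(r[...,1]<80)&(r[...,2]<80)).astype(np.uint8)
    x0,y0,x1,y1=box;M=np.zeros_like(m);M[y0:y1,x0:x1]=m[y0:y1,x0:x1]
    F=8
    Mb=cv2.resize(M[y0:y1,x0:x1],None,fx=F,fy=F,interpolation=cv2.INTER_NEAREST)
    best=[]
    for dx in np.arange(-.006,.0061,.002):
     for dy in np.arange(-.006,.0061,.002):
      for a in np.arange(-1.1,.35,.05):
        ca,sa=np.cos(a),np.sin(a)
        P=[proj(n,[c[0]+dx+ca*u-sa*v,c[1]+dy+sa*u+ca*v,z]) for u in(-.005,.005) for v in(-.018,.018) for z in(.056,.092)]
        h=cv2.convexHull(((np.array(P)+.5-[x0,y0])*F).astype(np.int32))
        I=np.zeros_like(Mb);cv2.fillConvexPoly(I,h,1)
        best.append(((I&Mb).sum()/(I|Mb).sum(),round(a,2),round(dx,3),round(dy,3)))
    best.sort(reverse=True);print(n,c,best[:6])
fit(s,"side",(.516,-.246),(395,140,420,165));fit(s,"side",(.508,-.066),(365,165,385,190))
fit(t0,"top",(.516,-.246),(422,205,442,220));fit(t0,"top",(.508,-.066),(372,210,388,222))
E
```

```text
Traceback (most recent call last):
  File "h.py", line 11, in proj
    c=bot.calibration(n);q=np.array(c["camera_from_world"])@np.r_[p,1];return np.array([c["fx"]*q[0]/q[2]+c["cx"],c["fy"]*q[1]/q[2]+c["cy"]])
ValueError: time passes only in moves, steps and waits
```

```bash
sed -i 's/^def ray/_C={n:bot.calibration(n) for n in ("side","top")}\ndef ray/; s/c=bot.calibration(n)/c=_C[n]/' h.py
cat > fit.py <<'E'
from h import *
def fit(img,n,c,box):
    r=img.astype(int);m=((r[...,0]>110)&(r[...,1]<80)&(r[...,2]<80)).astype(np.uint8)
    x0,y0,x1,y1=box;F=8
    Mb=cv2.resize(m[y0:y1,x0:x1],None,fx=F,fy=F,interpolation=cv2.INTER_NEAREST)
    best=[]
    for dx in np.arange(-.006,.0061,.002):
     for dy in np.arange(-.006,.0061,.002):
      for a in np.arange(-1.1,.35,.05):
        ca,sa=np.cos(a),np.sin(a)
        P=[proj(n,[c[0]+dx+ca*u-sa*v,c[1]+dy+sa*u+ca*v,z]) for u in(-.005,.005) for v in(-.018,.018) for z in(.056,.092)]
        h=cv2.convexHull(((np.array(P)+.5-[x0,y0])*F).astype(np.int32))
        I=np.zeros_like(Mb);cv2.fillConvexPoly(I,h,1)
        best.append((round(float((I&Mb).sum()/(I|Mb).sum()),3),round(float(a),2),round(float(dx),3),round(float(dy),3)))
    best.sort(reverse=True);print(n,c,best[:6])
E
python3 - <<'E'
from fit import *
s=bot.read_camera("side");t0=cv2.imread("pics/top0.png")[:,:,::-1]
fit(s,"side",(.516,-.246),(395,140,420,165));fit(s,"side",(.508,-.066),(365,165,385,190))
fit(t0,"top",(.516,-.246),(422,205,442,220));fit(t0,"top",(.508,-.066),(372,210,388,222))
st()
E
```

```text
side (0.516, -0.246) [(0.564, -0.1, 0.004, -0.006), (0.563, -0.05, 0.004, -0.006), (0.557, -0.15, 0.004, -0.006), (0.556, 0.0, 0.004, -0.006), (0.553, -0.2, 0.004, -0.006), (0.552, -0.1, 0.004, -0.004)]
side (0.508, -0.066) [(0.621, 0.35, 0.0, 0.0), (0.613, 0.35, 0.002, -0.004), (0.61, 0.35, 0.002, -0.002), (0.609, 0.35, -0.002, 0.002), (0.606, 0.35, 0.004, -0.006), (0.604, 0.3, 0.0, 0.0)]
top (0.516, -0.246) [(0.423, -0.05, 0.0, -0.004), (0.42, -0.05, 0.0, -0.002), (0.42, -0.1, 0.0, -0.004), (0.418, -0.1, 0.0, -0.002), (0.417, -0.15, 0.0, -0.004), (0.416, 0.0, 0.0, -0.004)]
top (0.508, -0.066) [(0.207, 0.3, 0.002, -0.006), (0.207, 0.3, 0.0, 0.0), (0.205, 0.3, 0.002, -0.004), (0.205, 0.3, 0.0, -0.002), (0.205, 0.3, -0.002, 0.006), (0.205, 0.25, -0.002, 0.006)]
t 10.8 p [ 0.5113 -0.1562  0.2646] psi 0.041 q [ 0.62  0.28 -0.53  1.85  0.16  1.06  0.07] F [-0.3  0.3  0.6] M [0.01 0.   0.02] g 0.6 down [-0.003  0.001 -1.   ]
```

```bash
sed -i 's/m=((r\[.*$/m=((r[...,0]-r[...,1:].max(-1))>55).astype(np.uint8)/' fit.py
python3 - <<'E'
from fit import *
s=bot.read_camera("side");t0=cv2.imread("pics/top0.png")[:,:,::-1]
fit(s,"side",(.516,-.246),(395,140,420,165));fit(s,"side",(.508,-.066),(365,165,385,190))
fit(t0,"top",(.516,-.246),(422,205,442,220));fit(t0,"top",(.508,-.066),(372,210,388,222))
E
```

```text
side (0.516, -0.246) [(0.683, -0.05, 0.004, -0.006), (0.679, -0.1, 0.004, -0.006), (0.678, 0.0, 0.004, -0.006), (0.667, -0.15, 0.004, -0.006), (0.664, -0.05, 0.002, -0.004), (0.661, 0.0, 0.002, -0.004)]
side (0.508, -0.066) [(0.703, 0.25, 0.004, -0.006), (0.7, 0.3, 0.002, -0.002), (0.698, 0.25, 0.002, -0.002), (0.696, 0.3, 0.004, -0.004), (0.696, 0.3, 0.004, -0.006), (0.688, 0.25, 0.002, -0.004)]
top (0.516, -0.246) [(0.74, -0.25, 0.0, -0.004), (0.736, -0.2, 0.0, -0.002), (0.735, -0.2, 0.0, -0.004), (0.731, -0.25, 0.0, -0.002), (0.727, -0.15, 0.0, -0.004), (0.725, -0.3, 0.0, -0.004)]
top (0.508, -0.066) [(0.698, 0.1, 0.0, 0.0), (0.695, 0.05, 0.0, 0.0), (0.695, 0.05, 0.0, -0.002), (0.691, 0.0, 0.0, 0.0), (0.688, 0.1, 0.0, -0.002), (0.687, 0.0, 0.0, -0.002)]
```

>>> drive_tool(increments="0.002 -0.03 0 -0.09;0.001 -0.03 0 -0.09;0.001 -0.031 0 -0.08;0 0 -0.035 0;0 0 -0.035 0;0 0 -0.035 0;0 0 -0.03 0;0 0 0 0;0 0 0 0")

```text
t: 11.6
eef_pos: [0.5151, -0.2467, 0.1297]
tool_rot: [-0.002, 0.78, 0.626, -0.001]
contact_force: [0.6, -0.2, 0.7]
gripper_width: 0.594
```

```bash
python3 - <<'E'
from h import *
st()
s=bot.read_camera("side")
cv2.imwrite("pics/s7.png",cv2.resize(s[80:200,350:450],None,fx=6,fy=5,interpolation=cv2.INTER_CUBIC)[:,:,::-1])
E
```

```text
t 11.6 p [ 0.5151 -0.2467  0.1297] psi -0.219 q [ 0.65  0.49 -0.4   1.89  0.25  0.82 -0.1 ] F [ 0.6 -0.2  0.7] M [-0.   -0.04 -0.02] g 0.594 down [-0.004  0.002 -1.   ]
```

View pics/s7.png

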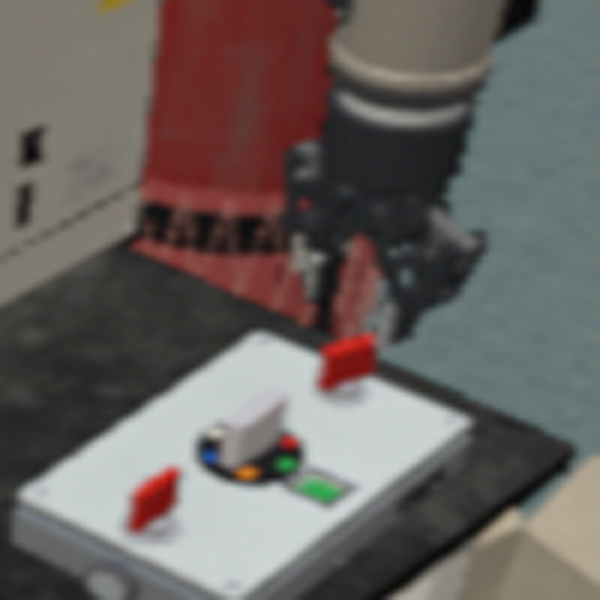

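The open jaws straddle the right wing at (347,362). Descending and gripping.

>>> drive_tool(increments="0 0 -0.02 0;0 0 -0.025 0;0 0 0 0;0 0 0 0")

```text
t: 11.98
eef_pos: [0.5168, -0.2475, 0.0876]
tool_rot: [0.0, 0.78, 0.625, 0.0]
contact_force: [-0.6, -0.4, 0.8]
gripper_width: 0.6
```

>>> drive_tool(increments="0 0 0 0;0 0 0 0;0 0 0 0;0 0 0 0;0 0 0 0;0 0 0 0;0 0 0 0;0 0 0 0;0 0 0 0", grip=0, squeeze=30)

```text
t: 12.73
eef_pos: [0.5157, -0.2476, 0.0877]
tool_rot: [0.0, 0.781, 0.625, -0.001]
contact_force: [-5.7, 1.7, 9.2]
gripper_width: 0.109
```

```bash
python3 -c "
from h import *;st()"
```

```text
t 12.73 p [ 0.5157 -0.2476  0.0877] psi -0.22 q [ 0.63  0.55 -0.37  1.91  0.29  0.73 -0.13] F [-5.7  1.7  9.2] M [ 0.26  1.02 -0.04] g 0.109 down [-0.001 -0.001 -1.   ]
```

>>> drive_tool(increments="0 0 0 -0.06;0 0 0 -0.12;0 0 0 -0.12;0 0 0 -0.12;0 0 0 -0.12;0 0 0 -0.12;0 0 0 -0.12;0 0 0 -0.12;0 0 0 -0.12;0 0 0 -0.12;0 0 0 -0.12;0 0 0 -0.12")

```text
t: 13.73
eef_pos: [0.5158, -0.2477, 0.0877]
tool_rot: [0.0, 1.0, -0.017, -0.0]
contact_force: [-4.4, -0.2, 8.6]
gripper_width: 0.107
```

>>> drive_tool(increments="0 0 0 -0.12;0 0 0 -0.12;0 0 0 -0.12;0 0 0 -0.06;0 0 0 0;0 0 0 0")

```text
t: 14.23
eef_pos: [0.5158, -0.2478, 0.0877]
tool_rot: [0.0, 0.975, -0.223, -0.0]
contact_force: [-5.0, 0.2, 9.1]
gripper_width: 0.112
```

```bash
python3 -c "
from h import *;st()"
```

```text
t 14.23 p [ 0.5158 -0.2478  0.0877] psi -2.02 q [ 0.28  0.52  0.08  1.94 -0.06  0.69 -1.63] F [-5.   0.2  9.1] M [-0.02  1.08 -0.07] g 0.112 down [-0. -0. -1.]
```

>>> drive_tool(increments="0 0 0 0;0 0 0 0;0 0 0 0;0 0 0 0;0 0 0.02 0;0 0 0.03 0;0 0 0 0.12;0 0 0 0.12;0 0 0 0.12;0 0 0 0.12;0 0 0 0.12;0 0 0 0.12", grip=0.6)

```text
t: 15.23
eef_pos: [0.5163, -0.2473, 0.1363]
tool_rot: [-0.0, 0.99, 0.138, 0.0]
contact_force: [-0.4, 0.4, -0.1]
gripper_width: 0.6
```

>>> drive_tool(increments="0 0 0 0.12;0 0 0 0.12;0 0 0 0.12;0 0 0 0.12;0 0 0 0.12;0 0 0 0.12;0 0 0 0.12;0 0 0 0.12;0 0 0 0.12;0 0 0 0.12;0 0 0 0.12;0 0 0 0.12")

```text
t: 16.23
eef_pos: [0.5163, -0.2474, 0.1363]
tool_rot: [-0.0, 0.654, 0.757, 0.0]
contact_force: [0.1, 0.5, 0.8]
gripper_width: 0.596
```

>>> drive_tool(increments="0 0 0 0.12;0 0 0 0.12;0 0 0 0.12;0 0 0 0.12;0 0 0 0.12;0 0 0 0.12;0 0 0 0.12;0 0 0 0.12;0 0 0 0.022;0 0 0 0;0 0 0 0")

```text
t: 17.15
eef_pos: [0.5162, -0.2474, 0.1362]
tool_rot: [-0.0, 0.224, 0.975, 0.0]
contact_force: [0.3, -0.7, 0.5]
gripper_width: 0.6
```

```bash
python3 - <<'E'
from h import *
st()
s=bot.read_camera("side")
cv2.imwrite("pics/s8.png",cv2.resize(s[80:200,350:450],None,fx=6,fy=5,interpolation=cv2.INTER_CUBIC)[:,:,::-1])
E
```

```text
t 17.15 p [ 0.5162 -0.2474  0.1362] psi 1.119 q [ 0.83  0.53 -0.65  1.87  0.41  0.87  1.1 ] F [ 0.3 -0.7  0.5] M [-0.02  0.07  0.  ] g 0.6 down [-0.  0. -1.]
```

View pics/s8.png

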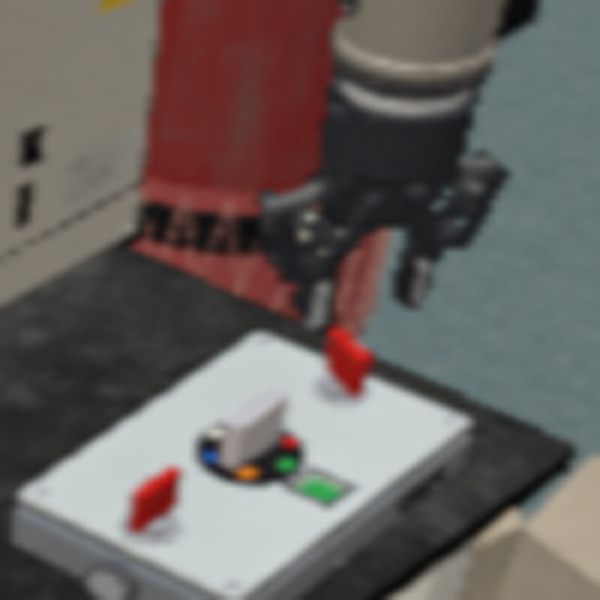

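>>> drive_tool(increments="0 0 -0.025 0;0 0 -0.025 0;0 0 0 0;0 0 0 0")

```text
t: 17.53
eef_pos: [0.5154, -0.2469, 0.0856]
tool_rot: [-0.001, 0.223, 0.975, 0.0]
contact_force: [0.3, 0.4, 0.5]
gripper_width: 0.599
```

>>> drive_tool(increments="0 0 0 0;0 0 0 0;0 0 0 0;0 0 0 0;0 0 0 0;0 0 0 0;0 0 0 0;0 0 0 0;0 0 0 0", grip=0)

```text
t: 18.28
eef_pos: [0.5168, -0.2482, 0.0877]
tool_rot: [0.001, 0.223, 0.975, -0.001]
contact_force: [-3.0, -2.2, 6.0]
gripper_width: 0.113
```

>>> drive_tool(increments="0 0 0 -0.06;0 0 0 -0.12;0 0 0 -0.12;0 0 0 -0.12;0 0 0 -0.12;0 0 0 -0.12;0 0 0 -0.12;0 0 0 -0.12;0 0 0 -0.12;0 0 0 -0.12;0 0 0 -0.12;0 0 0 -0.12")

```text
t: 19.28
eef_pos: [0.5154, -0.249, 0.0877]
tool_rot: [0.001, 0.794, 0.608, -0.001]
contact_force: [-5.6, -1.7, 9.4]
gripper_width: 0.111
```

```bash
python3 -c "
from h import *;st()"
```

```text
t 19.28 p [ 0.5154 -0.249   0.0877] psi -0.265 q [ 0.55  0.53 -0.27  1.92  0.21  0.72 -0.11] F [-5.6 -1.7  9.4] M [-0.51  1.25  0.09] g 0.111 down [-0.001 -0.002 -1.   ]
```

>>> drive_tool(increments="0 0 0 -0.05;0 0 0 -0.05;0 0 0 -0.05;0 0 0 -0.05;0 0 0 0;0 0 0 0")

```text
t: 19.78
eef_pos: [0.5152, -0.2489, 0.0877]
tool_rot: [0.001, 0.849, 0.529, -0.001]
contact_force: [-6.1, -2.3, 10.0]
gripper_width: 0.109
```

```bash
python3 -c "
from h import *;st()"
```

```text
t 19.78 p [ 0.5152 -0.2489  0.0877] psi -0.456 q [ 0.51  0.53 -0.22  1.92  0.18  0.71 -0.27] F [-6.1 -2.3 10. ] M [-0.61  1.4   1.04] g 0.109 down [-0.002 -0.003 -1.   ]
```

>>> drive_tool(increments="0 0 0 -0.03;0 0 0 0;0 0 0 0")

```text
t: 20.03
eef_pos: [0.5152, -0.2489, 0.0877]
tool_rot: [0.001, 0.856, 0.517, -0.001]
contact_force: [-7.2, -2.7, 10.7]
gripper_width: 0.111
```

```bash
python3 -c "
from h import *;st()"
```

```text
t 20.03 p [ 0.5152 -0.2489  0.0877] psi -0.485 q [ 0.51  0.53 -0.21  1.92  0.17  0.71 -0.29] F [-7.2 -2.7 10.7] M [-0.7   1.39  1.44] g 0.111 down [-0.002 -0.003 -1.   ]
```

>>> drive_tool(increments="0 0 0 0;0 0 0 0;0 0 0 0;0 0 0 0;0 0 0 0;0 0 0.02 0;0 0 0.04 0;0 0 0.04 0;0 0 0 0;0 0 0 0", grip=0.6)

```text
t: 20.87
eef_pos: [0.518, -0.2479, 0.1889]
tool_rot: [0.002, 0.857, 0.515, 0.002]
contact_force: [0.6, 0.6, -0.6]
gripper_width: 0.599
```

```bash
python3 - <<'E'
from h import *
st()
s=bot.read_camera("side")
cv2.imwrite("pics/s9.png",cv2.resize(s[80:200,350:450],None,fx=6,fy=5,interpolation=cv2.INTER_CUBIC)[:,:,::-1])
E
```

```text
t 20.87 p [ 0.518  -0.2479  0.1889] psi -0.488 q [ 0.53  0.39 -0.24  1.85  0.12  0.9  -0.26] F [ 0.6  0.6 -0.6] M [-0.    0.12 -0.01] g 0.599 down [ 0.005 -0.002 -1.   ]
```

View pics/s9.png

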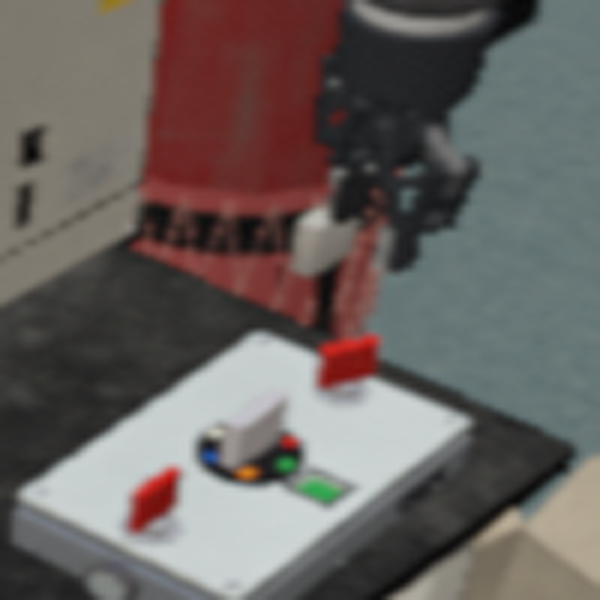

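>>> drive_tool(increments="-0.002 0.036 0 0.1;-0.002 0.036 0 0.1;-0.002 0.036 0 0.1;-0.001 0.036 0 0.1;-0.001 0.037 0 0.1;0 0 0 0;0 0 -0.03 0;0 0 -0.02 0;0 0 0 0;0 0 0 0")

```text
t: 21.75
eef_pos: [0.5067, -0.0663, 0.1346]
tool_rot: [-0.002, 0.703, 0.711, -0.001]
contact_force: [0.8, -0.0, 0.8]
gripper_width: 0.6
```

```bash
python3 - <<'E'
from h import *
st()
s=bot.read_camera("side")
cv2.imwrite("pics/s10.png",cv2.resize(s[90:210,340:440],None,fx=6,fy=5,interpolation=cv2.INTER_CUBIC)[:,:,::-1])
E
```

```text
t 21.75 p [ 0.5067 -0.0663  0.1346] psi 0.012 q [ 0.34  0.4  -0.4   2.02  0.22  0.76 -0.18] F [ 0.8 -0.   0.8] M [ 0.07 -0.02 -0.05] g 0.6 down [-0.005  0.001 -1.   ]
```

View pics/s10.png

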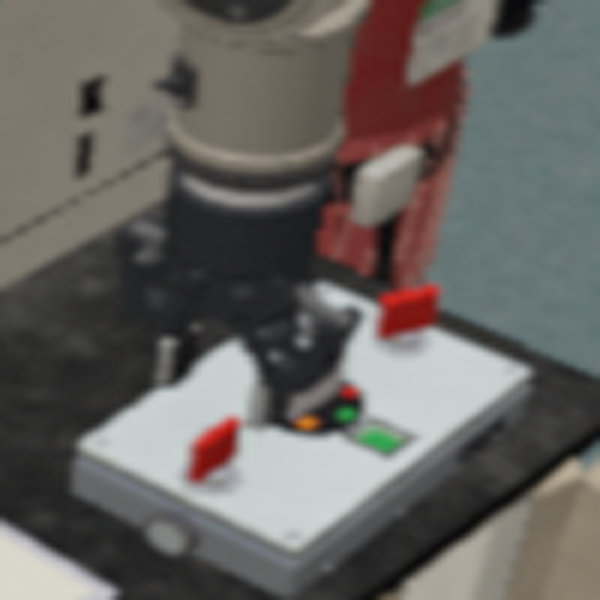

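>>> drive_tool(increments="0 0 -0.025 0;0 0 -0.025 0;0 0 0 0;0 0 0 0")

```text
t: 22.13
eef_pos: [0.5081, -0.0664, 0.0866]
tool_rot: [-0.0, 0.703, 0.711, -0.0]
contact_force: [-0.4, 0.7, -0.1]
gripper_width: 0.6
```

>>> drive_tool(increments="0 0 0 0;0 0 0 0;0 0 0 0;0 0 0 0;0 0 0 0;0 0 0 0;0 0 0 0;0 0 0 0;0 0 0 0", grip=0)

```text
t: 22.88
eef_pos: [0.5076, -0.0665, 0.0876]
tool_rot: [-0.0, 0.703, 0.711, -0.001]
contact_force: [-5.7, 0.1, 10.7]
gripper_width: 0.111
```

```bash
python3 -c "
from h import *;st()"
```

```text
t 22.88 p [ 0.5076 -0.0665  0.0876] psi 0.012 q [ 0.31  0.47 -0.37  2.05  0.27  0.66 -0.23] F [-5.7  0.1 10.7] M [0.04 1.14 0.01] g 0.111 down [-0.001 -0.001 -1.   ]
```

>>> drive_tool(increments="0 0 0 -0.06;0 0 0 -0.12;0 0 0 -0.12;0 0 0 -0.12;0 0 0 -0.12;0 0 0 -0.12;0 0 0 -0.12;0 0 0 -0.12;0 0 0 -0.12;0 0 0 -0.12;0 0 0 -0.12;0 0 0 -0.12")

```text
t: 23.88
eef_pos: [0.5088, -0.0675, 0.0876]
tool_rot: [0.001, 0.995, 0.098, 0.001]
contact_force: [-1.0, -4.3, 5.1]
gripper_width: 0.111
```

>>> drive_tool(increments="0 0 0 -0.12;0 0 0 -0.12;0 0 0 -0.12;0 0 0 -0.12;0 0 0 -0.06;0 0 0 0;0 0 0 0")

```text
t: 24.47
eef_pos: [0.5088, -0.0682, 0.0876]
tool_rot: [0.001, 0.986, -0.169, 0.001]
contact_force: [-1.7, -5.1, 4.9]
gripper_width: 0.113
```

```bash
python3 -c "
from h import *;st()"
```

```text
t 24.47 p [ 0.5088 -0.0682  0.0876] psi -1.909 q [-0.08  0.45  0.12  2.08 -0.08  0.62 -1.82] F [-1.7 -5.1  4.9] M [-1.15  0.4  -0.04] g 0.113 down [ 0.002 -0.002 -1.   ]
```

>>> drive_tool(increments="0 0 0 0;0 0 0 0;0 0 0 0;0 0 0 0;0 0 0.02 0;0 0 0.03 0;0 0 0 0.12;0 0 0 0.12;0 0 0 0.12;0 0 0 0.12;0 0 0 0.12;0 0 0 0.12", grip=0.6)

```text
t: 25.47
eef_pos: [0.5082, -0.066, 0.1363]
tool_rot: [-0.0, 0.981, 0.194, 0.0]
contact_force: [-0.8, 0.4, 0.1]
gripper_width: 0.604
```

>>> drive_tool(increments="0 0 0 0.12;0 0 0 0.12;0 0 0 0.12;0 0 0 0.12;0 0 0 0.12;0 0 0 0.12;0 0 0 0.12;0 0 0 0.12;0 0 0 0.12;0 0 0 0.12;0 0 0 0.12;0 0 0 0.12")

```text
t: 26.47
eef_pos: [0.5082, -0.0661, 0.1363]
tool_rot: [-0.0, 0.61, 0.792, 0.0]
contact_force: [-0.2, 0.8, -0.1]
gripper_width: 0.595
```

>>> drive_tool(increments="0 0 0 0.12;0 0 0 0.12;0 0 0 0.12;0 0 0 0.12;0 0 0 0.12;0 0 0 0.12;0 0 0 0.12;0 0 0 0.12;0 0 0 0.022;0 0 0 0;0 0 0 0")

```text
t: 27.38
eef_pos: [0.5083, -0.0663, 0.1363]
tool_rot: [-0.0, 0.169, 0.986, 0.0]
contact_force: [-0.9, -0.8, 0.4]
gripper_width: 0.598
```

```bash
python3 - <<'E'
from h import *
st()
s=bot.read_camera("side")
cv2.imwrite("pics/s11.png",cv2.resize(s[90:210,340:440],None,fx=6,fy=5,interpolation=cv2.INTER_CUBIC)[:,:,::-1])
E
```

```text
t 27.38 p [ 0.5083 -0.0663  0.1363] psi 1.231 q [ 0.48  0.43 -0.58  2.01  0.32  0.79  0.94] F [-0.9 -0.8  0.4] M [-0.03 -0.03 -0.01] g 0.598 down [-0.  0. -1.]
```

View pics/s11.png

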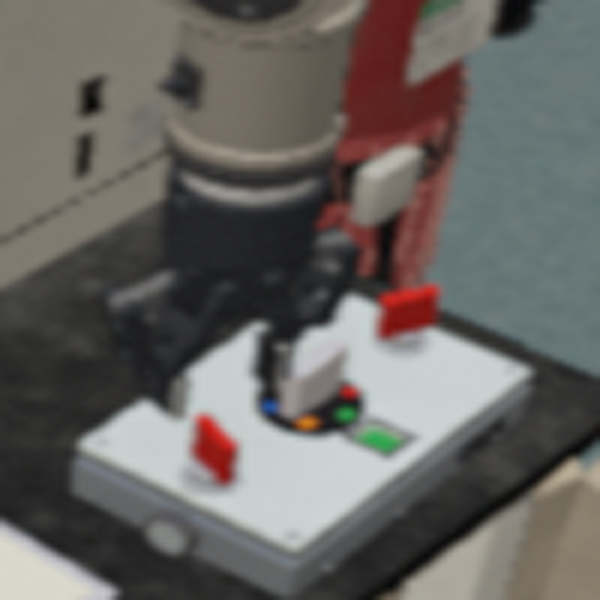

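>>> drive_tool(increments="0 0 -0.025 0;0 0 -0.025 0;0 0 0 0;0 0 0 0")

```text
t: 27.77
eef_pos: [0.5074, -0.0661, 0.0857]
tool_rot: [-0.001, 0.168, 0.986, -0.0]
contact_force: [0.6, -0.5, 0.3]
gripper_width: 0.597
```

>>> drive_tool(increments="0 0 0 0;0 0 0 0;0 0 0 0;0 0 0 0;0 0 0 0;0 0 0 0;0 0 0 0;0 0 0 0;0 0 0 0", grip=0)

```text
t: 28.52
eef_pos: [0.5086, -0.0681, 0.0876]
tool_rot: [0.001, 0.168, 0.986, -0.001]
contact_force: [-1.9, -4.6, 6.3]
gripper_width: 0.111
```

>>> drive_tool(increments="0 0 0 -0.12;0 0 0 -0.12;0 0 0 -0.12;0 0 0 -0.12;0 0 0 -0.12;0 0 0 -0.12;0 0 0 -0.12;0 0 0 -0.12;0 0 0 -0.12;0 0 0 -0.12;0 0 0 -0.12;0 0 0 -0.12")

```text
t: 29.52
eef_pos: [0.5074, -0.0688, 0.0876]
tool_rot: [0.001, 0.778, 0.628, -0.001]
contact_force: [-6.3, -5.7, 10.5]
gripper_width: 0.109
```

>>> drive_tool(increments="0 0 0 -0.05;0 0 0 -0.05;0 0 0 -0.05;0 0 0 -0.05;0 0 0 -0.05;0 0 0 0;0 0 0 0")

```text
t: 30.1
eef_pos: [0.5072, -0.0688, 0.0876]
tool_rot: [0.001, 0.848, 0.53, -0.002]
contact_force: [-7.2, -6.7, 10.9]
gripper_width: 0.114
```

```bash
python3 -c "
from h import *;st()"
```

```text
t 30.1 p [ 0.5072 -0.0688  0.0876] psi -0.455 q [ 0.11  0.45 -0.12  2.07  0.09  0.63 -0.53] F [-7.2 -6.7 10.9] M [-1.44  1.36  0.95] g 0.114 down [-0.002 -0.003 -1.   ]
```

>>> drive_tool(increments="0 0 0 -0.04;0 0 0 0;0 0 0 0")

```text
t: 30.35
eef_pos: [0.5072, -0.0687, 0.0876]
tool_rot: [0.001, 0.858, 0.513, -0.002]
contact_force: [-6.8, -8.0, 12.1]
gripper_width: 0.109
```

```bash
python3 -c "
from h import *;st()"
```

```text
t 30.35 p [ 0.5072 -0.0687  0.0876] psi -0.493 q [ 0.1   0.45 -0.11  2.07  0.08  0.63 -0.56] F [-6.8 -8.  12.1] M [-1.53  1.44  1.58] g 0.109 down [-0.002 -0.004 -1.   ]
```

>>> drive_tool(increments="0 0 0 0;0 0 0 0;0 0 0 0;0 0 0 0;0 0 0 0;0 0 0.02 0;0 0 0.04 0;0 0 0.04 0;0 0 0.04 0;-0.005 0.04 0 0;-0.005 0.04 0 0;-0.005 0.04 0 0", grip=0.6)

```text
t: 31.35
eef_pos: [0.4935, 0.0546, 0.2275]
tool_rot: [0.0, 0.86, 0.511, 0.001]
contact_force: [1.0, 0.8, -0.4]
gripper_width: 0.603
```

```bash
python3 - <<'E'
from h import *
st()
s=bot.read_camera("side");t=bot.read_camera("top")
cv2.imwrite("pics/s12.png",s[:,:,::-1])
cv2.imwrite("pics/s12c.png",cv2.resize(s[120:220,340:450],None,fx=6,fy=5.5,interpolation=cv2.INTER_CUBIC)[:,:,::-1])
cv2.imwrite("pics/t12.png",cv2.resize(t[150:250,180:310],None,fx=6,fy=6,interpolation=cv2.INTER_CUBIC)[:,:,::-1])
E
```

```text
t 31.35 p [0.4935 0.0546 0.2275] psi -0.498 q [-0.06  0.22 -0.2   1.99  0.05  0.93 -0.79] F [ 1.   0.8 -0.4] M [ 0.05 -0.1   0.02] g 0.603 down [ 0.003  0.    -1.   ]
```

View pics/s12.png

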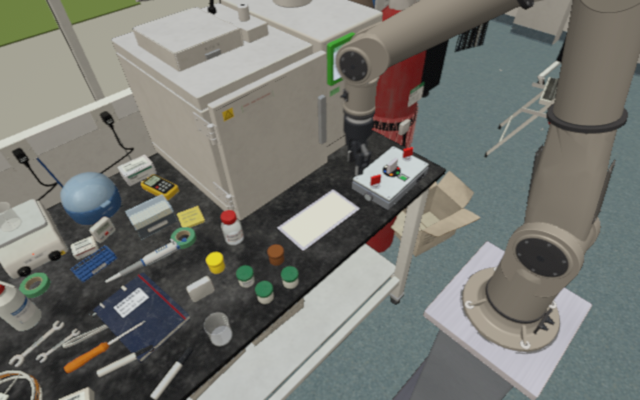

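View pics/s12c.png

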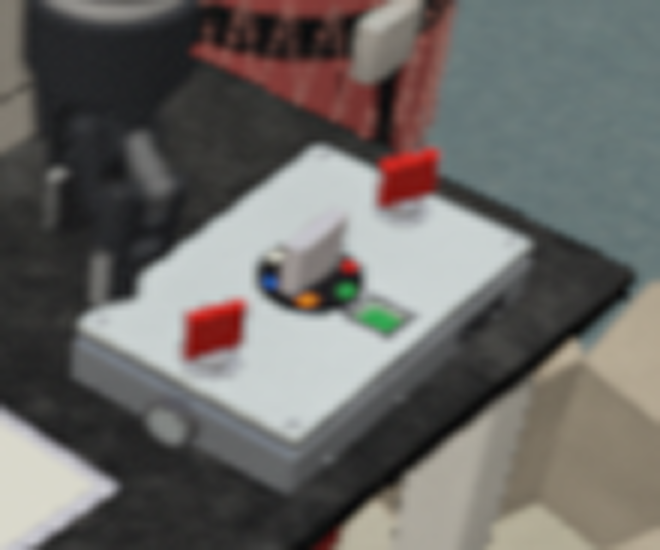

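View pics/t12.png

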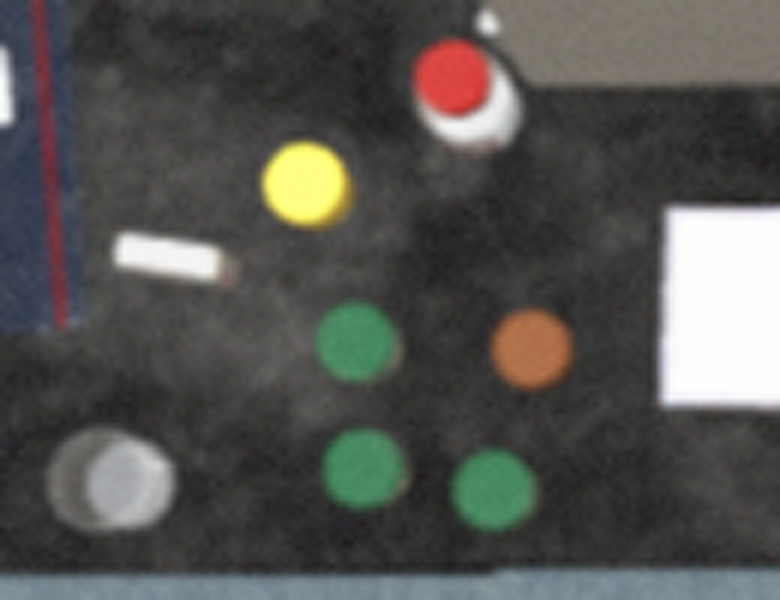

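>>> drive_tool(increments="-0.0042 0.0365 0 0.0625;-0.0042 0.0365 0 0.0625;-0.0042 0.0365 0 0.0625;-0.0042 0.0365 0 0.0625;-0.0042 0.0365 0 0.0625;-0.0042 0.0365 0 0.0625;-0.0042 0.0365 0 0.0625;-0.0046 0.0365 0 0.0625;0 0 -0.04 0;0 0 -0.04 0;0 0 -0.04 0;0 0 0 0", grip=0.75)

```text
t: 32.45
eef_pos: [0.4554, 0.3418, 0.0989]
tool_rot: [-0.001, 0.705, 0.709, -0.007]
contact_force: [-1.0, -0.8, -0.8]
gripper_width: 0.751
```

>>> drive_tool(increments="0 0 0 0;0 0 0 0")

```text
t: 32.62
eef_pos: [0.4603, 0.3463, 0.1081]
tool_rot: [0.0, 0.706, 0.709, 0.001]
contact_force: [0.0, 0.9, 0.0]
gripper_width: 0.75
```

```bash
python3 - <<'E'
from h import *
st()
s=bot.read_camera("side")
cv2.imwrite("pics/s13.png",cv2.resize(s[170:330,200:360],None,fx=4,fy=3.7,interpolation=cv2.INTER_CUBIC)[:,:,::-1])
E
```

```text
t 32.62 p [0.4603 0.3463 0.1081] psi 0.004 q [-0.47  0.52 -0.37  1.9   0.26  0.77 -0.97] F [0.  0.9 0. ] M [ 0.06 -0.04  0.05] g 0.75 down [ 0.001  0.001 -1.   ]
```

View pics/s13.png

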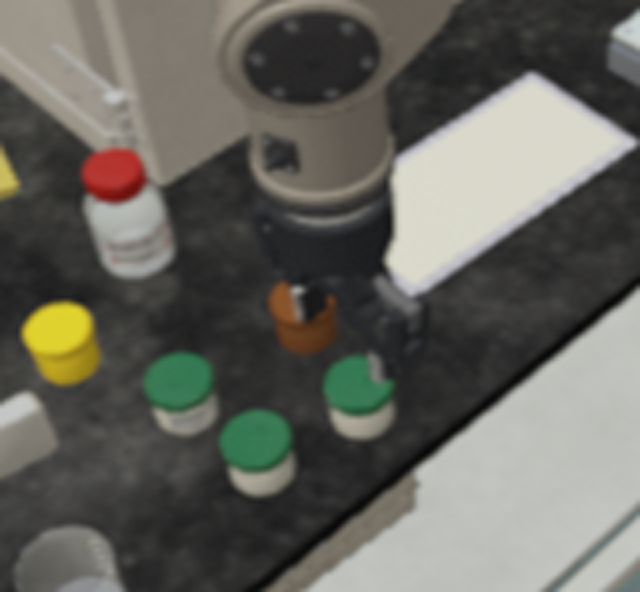

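Jaws straddle jar C (lid at (358,384)). Descend and grip.

>>> drive_tool(increments="0 0 -0.03 0;0 0 -0.03 0;0 0 -0.016 0;0 0 0 0;0 0 0 0;0 0 0 0")

```text
t: 33.17
eef_pos: [0.4608, 0.347, 0.0329]
tool_rot: [0.0, 0.706, 0.709, 0.002]
contact_force: [-0.6, -0.5, 0.3]
gripper_width: 0.75
```

>>> drive_tool(increments="0 0 0 0;0 0 0 0;0 0 0 0;0 0 0 0;0 0 0 0;0 0 0 0;0 0 0 0", grip=0, squeeze=30)

```text
t: 33.75
eef_pos: [0.4604, 0.3466, 0.0325]
tool_rot: [0.0, 0.706, 0.709, 0.002]
contact_force: [-2.0, -1.1, 8.4]
gripper_width: 0.514
```

```bash
python3 -c "
from h import *;st()"
```

```text
t 33.75 p [0.4604 0.3466 0.0325] psi 0.004 q [-0.51  0.63 -0.32  1.93  0.32  0.63 -1.03] F [-2.  -1.1  8.4] M [-0.19  0.21 -0.07] g 0.514 down [ 0.003  0.002 -1.   ]
```

>>> drive_tool(increments="0 0 0.03 0;0 0 0.03 0;0 0 0.02 0;0.012 -0.0327 0 0;0.012 -0.0327 0 0;0.012 -0.0327 0 0;0.012 -0.0327 0 0;0.012 -0.0327 0 0;0.012 -0.0327 0 0;0.012 -0.0327 0 0;0.012 -0.0327 0 0;0.0116 -0.033 0 0")

```text
t: 34.75
eef_pos: [0.5677, 0.0494, 0.1114]
tool_rot: [0.001, 0.706, 0.709, 0.001]
contact_force: [1.3, 0.7, -1.1]
gripper_width: 0.513
```

>>> drive_tool(increments="0 0 0 0;0 0 -0.025 0;0 0 -0.03 0;0 0 -0.01 0;0 0 0 0;0 0 -0.006 0;0 0 -0.004 0;0 0 0 0;0 0 0 0")

```text
t: 35.5
eef_pos: [0.5673, 0.0513, 0.0361]
tool_rot: [0.0, 0.705, 0.709, 0.0]
contact_force: [-0.1, 0.7, -0.1]
gripper_width: 0.512
```

```bash
python3 -c "
from h import *;st()"
```

```text
t 35.5 p [0.5673 0.0513 0.0361] psi 0.005 q [ 0.02  0.61 -0.29  1.94  0.29  0.62 -0.44] F [-0.1  0.7 -0.1] M [-0.    0.04 -0.09] g 0.512 down [ 0.001  0.    -1.   ]
```

>>> drive_tool(increments="0 0 -0.0015 0;0 0 0 0;0 0 0 0")

```text
t: 35.75
eef_pos: [0.5676, 0.0512, 0.0345]
tool_rot: [0.0, 0.706, 0.709, 0.001]
contact_force: [0.1, -0.4, 3.1]
gripper_width: 0.516
```

>>> drive_tool(increments="0 0 0 0;0 0 0 0;0 0 0 0;0 0 0 0;0 0 0.03 0;0 0 0.04 0;0 0 0.04 0;0 0 0 0;0 0 0 0", grip=0.75)

```text
t: 36.5
eef_pos: [0.5686, 0.0513, 0.1465]
tool_rot: [0.002, 0.706, 0.709, 0.002]
contact_force: [-0.3, 0.2, -0.9]
gripper_width: 0.754
```

```bash
python3 - <<'E'
from h import *
st()
s=bot.read_camera("side");t=bot.read_camera("top")
cv2.imwrite("pics/s14.png",cv2.resize(s[160:330,200:370],None,fx=4,fy=3.5,interpolation=cv2.INTER_CUBIC)[:,:,::-1])
cv2.imwrite("pics/t14.png",cv2.resize(t[150:250,180:380],None,fx=4,fy=4,interpolation=cv2.INTER_CUBIC)[:,:,::-1])
E
```

```text
t 36.5 p [0.5686 0.0513 0.1465] psi 0.004 q [ 0.07  0.45 -0.35  1.89  0.21  0.83 -0.38] F [-0.3  0.2 -0.9] M [-0.03  0.02  0.01] g 0.754 down [ 0.005  0.001 -1.   ]
```

View pics/s14.png

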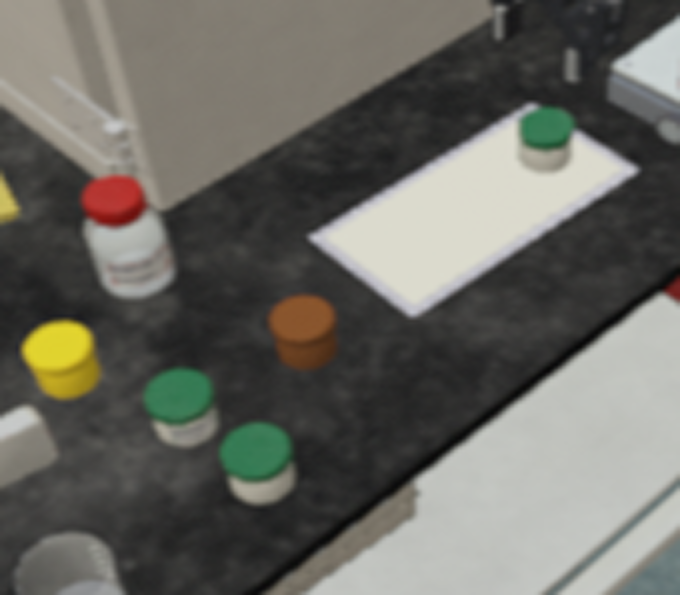

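View pics/t14.png

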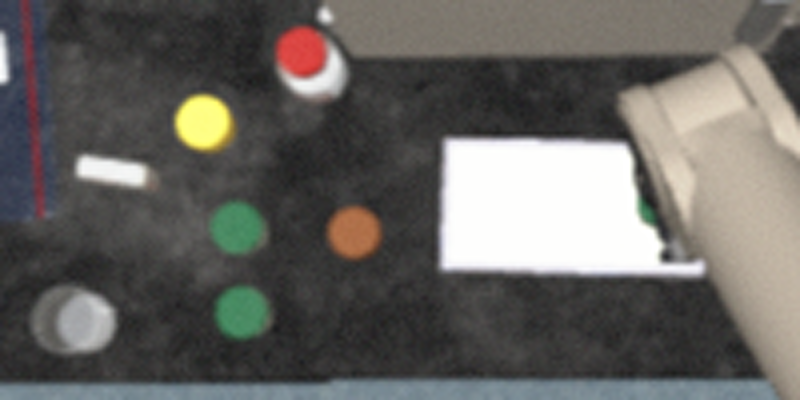

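>>> drive_tool(increments="-0.0087 0.0337 0 -0.046;-0.0087 0.0337 0 -0.046;-0.0087 0.0337 0 -0.046;-0.0087 0.0337 0 -0.046;-0.0087 0.0337 0 -0.046;-0.0087 0.0337 0 -0.046;-0.0087 0.0337 0 -0.046;-0.0087 0.0337 0 -0.046;-0.0087 0.0337 0 -0.046;-0.0087 0.0337 0 -0.046;-0.0087 0.0337 0 -0.046;0 0 0 0")

```text
t: 37.6
eef_pos: [0.4655, 0.43, 0.1422]
tool_rot: [-0.003, 0.858, 0.513, -0.001]
contact_force: [-0.3, 2.2, 1.3]
gripper_width: 0.747
```

>>> drive_tool(increments="0 0 -0.03 0;0 0 0 0;0 0 0 0")

```text
t: 37.85
eef_pos: [0.4697, 0.4196, 0.1109]
tool_rot: [0.001, 0.86, 0.51, -0.003]
contact_force: [-0.1, -1.1, -0.5]
gripper_width: 0.75
```

```bash
python3 - <<'E'
from h import *
st()
s=bot.read_camera("side")
cv2.imwrite("pics/s15.png",cv2.resize(s[180:330,200:350],None,fx=4,fy=3.7,interpolation=cv2.INTER_CUBIC)[:,:,::-1])
E
```

```text
t 37.85 p [0.4697 0.4196 0.1109] psi -0.501 q [-0.63  0.58 -0.28  1.76  0.2   0.83 -1.5 ] F [-0.1 -1.1 -0.5] M [ 0.07 -0.    0.02] g 0.75 down [-0.005 -0.005 -1.   ]
```

View pics/s15.png

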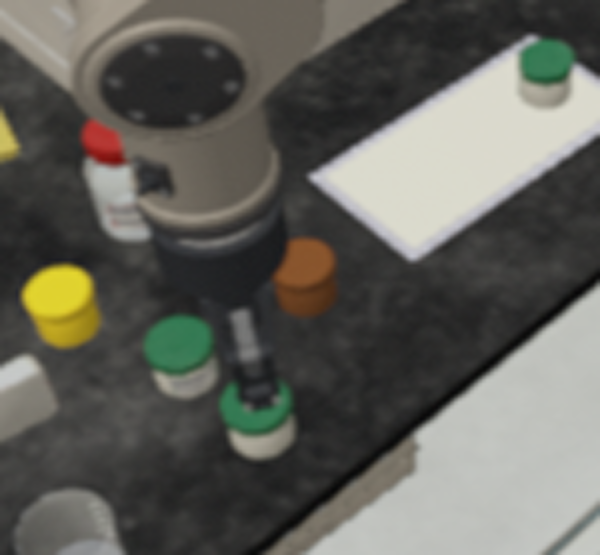

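>>> drive_tool(increments="0 0 -0.03 0;0 0 -0.03 0;0 0 -0.02 0;0 0 0 0;0 0 0 0;0 0 0 0")

```text
t: 38.4
eef_pos: [0.4723, 0.4223, 0.0356]
tool_rot: [-0.0, 0.861, 0.509, 0.001]
contact_force: [0.4, 0.9, 0.4]
gripper_width: 0.749
```

>>> drive_tool(increments="0 0 0 0;0 0 0 0;0 0 0 0;0 0 0 0;0 0 0 0;0 0 0 0;0 0 0 0", grip=0)

```text
t: 38.98
eef_pos: [0.4722, 0.4227, 0.036]
tool_rot: [-0.0, 0.86, 0.509, 0.002]
contact_force: [-0.5, 0.1, 5.1]
gripper_width: 0.519
```

```bash
python3 -c "
from h import *;st()"
```

```text
t 38.98 p [0.4722 0.4227 0.036 ] psi -0.502 q [-0.65  0.68 -0.25  1.79  0.24  0.7  -1.53] F [-0.5  0.1  5.1] M [-0.17  0.1   0.01] g 0.519 down [ 0.002  0.002 -1.   ]
```

>>> drive_tool(increments="0 0 0.03 0;0 0 0.03 0;0 0 0.02 0;0.0108 -0.0328 0 0;0.0108 -0.0328 0 0;0.0108 -0.0328 0 0;0.0108 -0.0328 0 0;0.0108 -0.0328 0 0;0.0108 -0.0328 0 0;0.0108 -0.0328 0 0;0.0108 -0.0328 0 0;0.0104 -0.0333 0 0")

```text
t: 39.98
eef_pos: [0.5687, 0.1246, 0.115]
tool_rot: [0.0, 0.86, 0.51, 0.001]
contact_force: [-0.2, -0.0, -1.5]
gripper_width: 0.511
```

>>> drive_tool(increments="0 0 0 0;0 0 -0.025 0;0 0 -0.03 0;0 0 -0.01 0;0 0 0 0;0 0 -0.006 0;0 0 -0.005 0;0 0 0 0;0 0 0 0")

```text
t: 40.73
eef_pos: [0.5685, 0.1264, 0.0385]
tool_rot: [0.0, 0.86, 0.51, 0.001]
contact_force: [0.3, -0.4, -0.0]
gripper_width: 0.516
```

```bash
python3 -c "
from h import *;st()"
```

```text
t 40.73 p [0.5685 0.1264 0.0385] psi -0.501 q [-0.15  0.62 -0.22  1.92  0.22  0.63 -1.02] F [ 0.3 -0.4 -0. ] M [ 0.01 -0.01 -0.02] g 0.516 down [ 0.001  0.    -1.   ]
```

>>> drive_tool(increments="0 0 -0.001 0;0 0 0 0;0 0 0 0")

```text
t: 40.98
eef_pos: [0.5686, 0.1263, 0.038]
tool_rot: [0.0, 0.86, 0.51, 0.001]
contact_force: [-2.2, -1.0, 5.2]
gripper_width: 0.515
```

>>> drive_tool(increments="0 0 0 0;0 0 0 0;0 0 0 0;0 0 0 0;0 0 0.03 0;0 0 0.04 0;0 0 0.04 0;0 0 0 0;0 0 0 0", grip=0.75)

```text
t: 41.73
eef_pos: [0.5698, 0.1265, 0.1495]
tool_rot: [0.001, 0.861, 0.509, 0.003]
contact_force: [-0.9, -0.5, -0.6]
gripper_width: 0.753
```

```bash
python3 - <<'E'
from h import *
st()
s=bot.read_camera("side");t=bot.read_camera("top")
cv2.imwrite("pics/s16.png",cv2.resize(s[160:330,200:370],None,fx=4,fy=3.5,interpolation=cv2.INTER_CUBIC)[:,:,::-1])
E
```

```text
t 41.73 p [0.5698 0.1265 0.1495] psi -0.502 q [-0.12  0.46 -0.27  1.86  0.16  0.84 -0.97] F [-0.9 -0.5 -0.6] M [0.01 0.03 0.01] g 0.753 down [ 0.006  0.001 -1.   ]
```

View pics/s16.png

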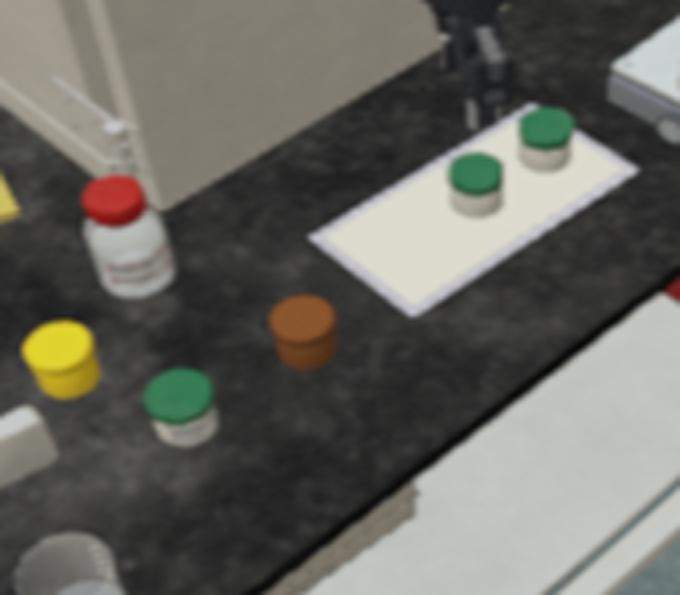

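>>> drive_tool(increments="-0.0024 0.0334 0 0;-0.0024 0.0334 0 0;-0.0024 0.0334 0 0;-0.0024 0.0334 0 0;-0.0024 0.0334 0 0;-0.0024 0.0334 0 0;-0.0024 0.0334 0 0;-0.0024 0.0334 0 0;-0.0024 0.0334 0 0;0 0 0 0;0 0 -0.03 0;0 0 0 0")

```text
t: 42.83
eef_pos: [0.5431, 0.4246, 0.1101]
tool_rot: [0.001, 0.86, 0.51, -0.005]
contact_force: [-0.6, -1.5, -1.2]
gripper_width: 0.746
```

>>> drive_tool(increments="0 0 0 0;0 0 0 0")

```text
t: 43.0
eef_pos: [0.5463, 0.4256, 0.1161]
tool_rot: [0.0, 0.861, 0.509, -0.001]
contact_force: [0.2, -0.7, 0.7]
gripper_width: 0.75
```

```bash
python3 - <<'E'
from h import *
st()
s=bot.read_camera("side")
cv2.imwrite("pics/s17.png",cv2.resize(s[180:330,180:330],None,fx=4,fy=3.7,interpolation=cv2.INTER_CUBIC)[:,:,::-1])
E
```

```text
t 43.0 p [0.5463 0.4256 0.1161] psi -0.502 q [-0.56  0.66 -0.28  1.6   0.21  0.91 -1.42] F [ 0.2 -0.7  0.7] M [-0.01 -0.01 -0.07] g 0.75 down [-0.001 -0.002 -1.   ]
```

View pics/s17.png

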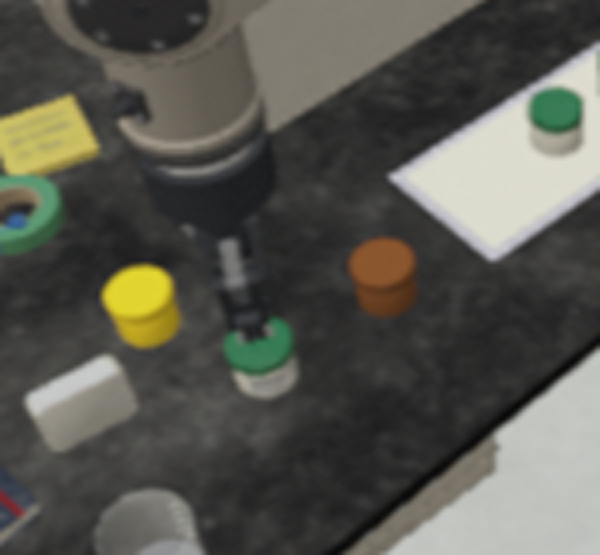

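>>> drive_tool(increments="0 0 -0.03 0;0 0 -0.03 0;0 0 -0.022 0;0 0 0 0;0 0 0 0;0 0 0 0")

```text
t: 43.55
eef_pos: [0.5475, 0.4274, 0.037]
tool_rot: [-0.0, 0.861, 0.509, 0.001]
contact_force: [0.2, 0.6, 0.9]
gripper_width: 0.752
```

>>> drive_tool(increments="0 0 0 0;0 0 0 0;0 0 0 0;0 0 0 0;0 0 0 0;0 0 0 0;0 0 0 0", grip=0)

```text
t: 44.13
eef_pos: [0.5476, 0.4276, 0.0374]
tool_rot: [-0.0, 0.861, 0.509, 0.002]
contact_force: [-1.5, -0.2, 5.9]
gripper_width: 0.512
```

```bash
python3 -c "
from h import *;st()"
```

```text
t 44.13 p [0.5476 0.4276 0.0374] psi -0.502 q [-0.58  0.76 -0.25  1.63  0.25  0.78 -1.44] F [-1.5 -0.2  5.9] M [-0.17  0.17  0.01] g 0.512 down [ 0.003  0.002 -1.   ]
```

>>> drive_tool(increments="0 0 0.03 0;0 0 0.03 0;0 0 0.02 0;0.0033 -0.0322 0 0;0.0033 -0.0322 0 0;0.0033 -0.0322 0 0;0.0033 -0.0322 0 0;0.0033 -0.0322 0 0;0.0033 -0.0322 0 0;0.0033 -0.0322 0 0;0 0 0 0;0 0 0 0")

```text
t: 45.13
eef_pos: [0.5706, 0.1983, 0.1158]
tool_rot: [0.001, 0.862, 0.507, 0.0]
contact_force: [-0.3, 1.2, 0.1]
gripper_width: 0.518
```

>>> drive_tool(increments="0 0 0 0;0 0 -0.025 0;0 0 -0.03 0;0 0 -0.01 0;0 0 0 0;0 0 -0.006 0;0 0 -0.005 0;0 0 0 0;0 0 0 0")

```text
t: 45.88
eef_pos: [0.57, 0.2017, 0.0396]
tool_rot: [0.0, 0.86, 0.51, 0.001]
contact_force: [0.3, -0.7, -0.4]
gripper_width: 0.513
```

```bash
python3 -c "
from h import *;st()"
```

```text
t 45.88 p [0.57   0.2017 0.0396] psi -0.501 q [-0.26  0.64 -0.25  1.86  0.24  0.67 -1.15] F [ 0.3 -0.7 -0.4] M [0.03 0.04 0.07] g 0.513 down [ 0.001  0.001 -1.   ]
```

Release, lift high and withdraw toward the robot's right to clear the camera views.

>>> drive_tool(increments="0 0 -0.001 0;0 0 0 0;0 0 0 0")

```text
t: 46.13
eef_pos: [0.57, 0.2016, 0.0394]
tool_rot: [0.0, 0.86, 0.509, 0.001]
contact_force: [-2.0, -0.9, 8.0]
gripper_width: 0.514
```

>>> drive_tool(increments="0 0 0 0;0 0 0 0;0 0 0 0;0 0 0 0;0 0 0.03 0;0 0 0.04 0;0 0 0.04 0;0 0 0.04 0;0 0 0.04 0;-0.02 -0.03 0 0;-0.02 -0.03 0 0;-0.02 -0.03 0 0", grip=0.75)

```text
t: 47.13
eef_pos: [0.5089, 0.1107, 0.2285]
tool_rot: [0.0, 0.86, 0.51, 0.001]
contact_force: [0.4, -0.9, -1.1]
gripper_width: 0.75
```

>>> drive_tool(increments="0 -0.035 0 0;0 -0.035 0 0;0 -0.035 0 0;0 -0.035 0 0;0 -0.035 0 0;0 -0.035 0 0;0 -0.035 0 0;0 -0.035 0 0;0 -0.035 0 0;0 -0.035 0 0;0 -0.035 0 0;0 -0.035 0 0")

```text
t: 48.13
eef_pos: [0.5091, -0.3104, 0.2278]
tool_rot: [-0.0, 0.86, 0.51, -0.0]
contact_force: [0.5, -0.1, -0.1]
gripper_width: 0.754
```

>>> drive_tool(increments="-0.015 -0.035 0 0;-0.015 -0.035 0 0;-0.015 -0.035 0 0;-0.015 -0.035 0 0;0 0 0 0;0 0 0 0;0 0 0 0")

```text
t: 48.72
eef_pos: [0.4495, -0.4483, 0.2275]
tool_rot: [-0.0, 0.861, 0.509, 0.0]
contact_force: [0.6, 1.1, 0.0]
gripper_width: 0.749
```

```bash
python3 - <<'E'
from h import *
st()
s=bot.read_camera("side");t=bot.read_camera("top")
cv2.imwrite("pics/s18.png",s[:,:,::-1]);cv2.imwrite("pics/t18.png",t[:,:,::-1])
cv2.imwrite("pics/s18c.png",cv2.resize(s[130:300,230:450],None,fx=3.6,fy=3.5,interpolation=cv2.INTER_CUBIC)[:,:,::-1])
cv2.imwrite("pics/t18c.png",cv2.resize(t[150:250,180:450],None,fx=2.9,fy=2.9,interpolation=cv2.INTER_CUBIC)[:,:,::-1])
E
```

```text
t 48.72 p [ 0.4495 -0.4483  0.2275] psi -0.502 q [ 0.71  0.44 -0.03  1.68  0.01  1.03  0.17] F [0.6 1.1 0. ] M [ 0.08 -0.02 -0.03] g 0.749 down [-0.     0.001 -1.   ]
```

View pics/s18.png

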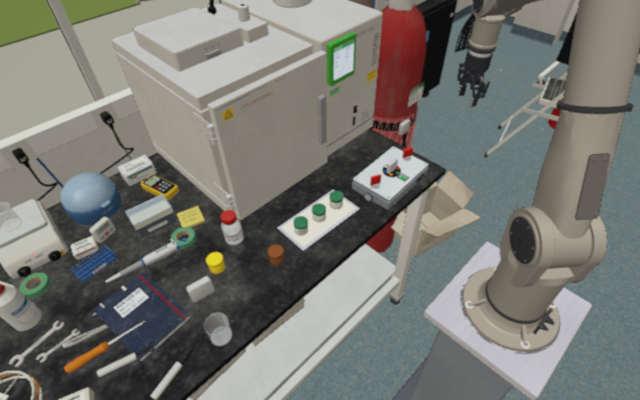

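View pics/s18c.png

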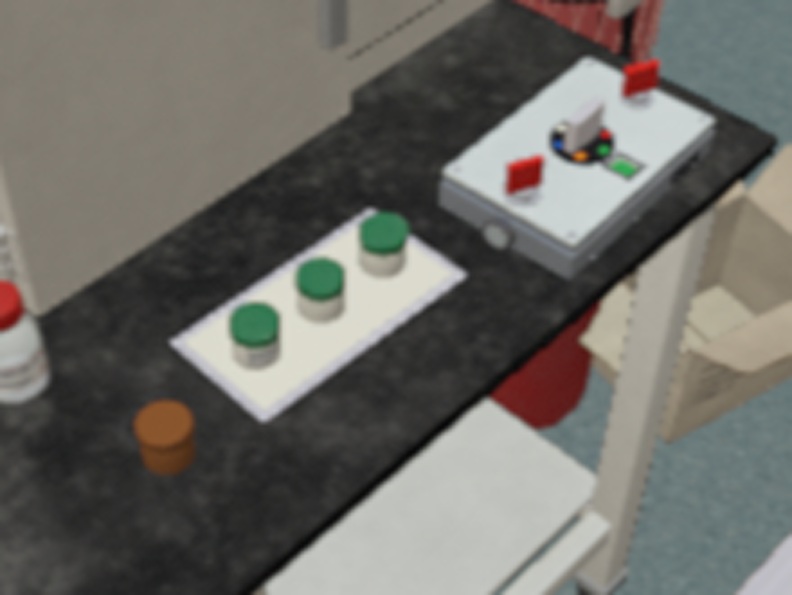

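View pics/t18c.png

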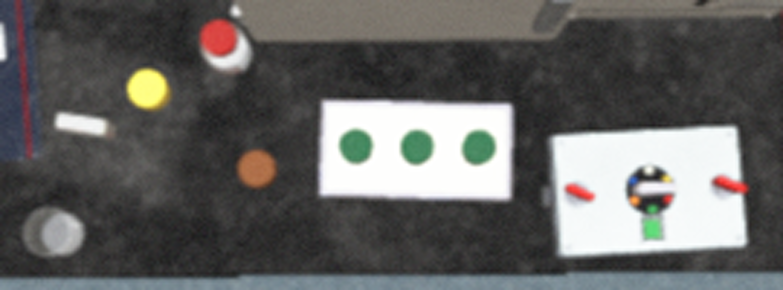

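```bash
python3 - <<'E'
from h import *
t=cv2.imread("pics/t18.png");h=cv2.cvtColor(t,cv2.COLOR_BGR2HSV)
m=cv2.inRange(h,(60,90,50),(90,255,200));n,_,st_,c=cv2.connectedComponentsWithStats(m)
for i in range(1,n):
    if st_[i,4]>25:
        p=ray("top",*c[i],.047);d=p[:2]-[.5695,.1273];a=-.025;print(st_[i,4],np.round(c[i],1),np.round(p[:2],3),"in stage",np.round([np.cos(a)*d[0]+np.sin(a)*d[1],-np.sin(a)*d[0]+np.cos(a)*d[1]],3))
print(bot.hand_in())
E
```

```text
93 [131.4 102.4] [0.931 0.822] in stage [0.344 0.703]
91 [230.9 139.9] [0.789 0.459] in stage [0.211 0.337]
79 [302.3 200. ] [0.569 0.202] in stage [-0.002  0.075]
79 [323.3 200.2] [0.568 0.128] in stage [-0.002  0.   ]
82 [344.5 200.3] [0.567 0.052] in stage [-0.001 -0.075]
the job is handed in; nothing more can be done
None
```

I finished the setup and handed the job in at about 49 s of robot time. My last checks found no failures.

- **Filter wheel:** I turned it about +3.04 rad with one regrip. Green fills the window, and the dial dots put the joint at about 3.15 rad.
- **Lock bolts:** After that I turned both clockwise in two grips each, until the torque rose to about 1.5 N m against the stops. In the final pictures both wings sit at the same end angle. I had no direct reading of the bolt joints.
- **Sample jars:** I found three green-lidded jars. All three stand upright in a row on the stage, within about 2 mm of its x-centre, at y of about +75, 0 and −75 mm. The only other green things seen were two tape rolls, so I took the fourth jar as absent.
- **Everything else:** The waste bottle, beaker, timer and the brown and yellow look-alikes look unmoved. The arm is clear of everything.

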